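# Fetch the rear serving paddle from a crowded hook and lay it in its tray

### The arm

A 6-joint arm with a two-finger parallel gripper is mounted at the origin on a cart in front of the work surface, level with it; the furniture and walls round the work are solid. World frame = base frame: x ahead of the robot, y to its left, z up, the work surface at z = 0. Lengths are in mm, angles in rad, forces in N, time in s.
With the tool pointing down it reaches from about 300 to 775 mm from the base axis. Payload 14.6 kg.
Tool frame: the origin (TCP) lies at the very end of the fingers, on their centre line; the grasp point (between the pads) lies 19 mm behind it; z points along the fingers, y is the direction in which the jaws open and shut (so a half turn about z gives the same grasp; the last joint's range is limited). The gripper opens to 94 mm and grips with 3 to 60 N. Pads are 16 mm wide; open, the fingers measure 119 mm over their backs; the gripper's body (75 mm by 177 mm) begins 78 mm behind the grasp point.
Start: joints at [1.102, 0.3, 1.521, -0, 1.321, -0.067], TCP at [215.088, 506.188, 181.046] pointing down, gripper open.
Joint ranges: [-3.03, 3.03], [-0.79, 2.21], [0.23, 2.52], [-1.04, 4.18], [0, 3.07], [-2.55, 2.55]. Speed limits (rad/s): [2.22, 2.22, 2.57, 3.14, 3.14, 3.14].

### API

Orientations are given as [roll, pitch, yaw] about the fixed x, y, z axes, in that order (R = Rz(yaw) Ry(pitch) Rx(roll)).
In Python, from cell import manip gives the robot as it stands.
- The arm moves only by the shell command python3 -m pendant 'ROWS' [FORCE]. ROWS is JSON, a list of rows, each an object with "claw": the finger opening in m, from 0 to 0.094; "delta_pos": the shift along the tool's x, y, z in m, a list of three; "rotation": the turn, a rotation vector about the tool's x, y, z in rad, a list of three. A call has 1 to 10 rows; each row is the pose to reach, as a shift and turn from the pose measured when the call began, along the tool's axes at that moment; what a row does not reach only later rows make up. A row lasts 1/8 s, in which the tool goes at most 62.5 mm and 10.7 degrees, less where a joint would pass 70% of its speed; a pose out of reach is approached as far as the arm can. A call with a gripper value outside its range is refused whole. The fingers move at their own pace and stop on an object; FORCE is the grip in N (left out, the last holds). Time passes only in rows, so rows that repeat a pose let the fingers close. It gives the time, the measured TCP pose, the force and the opening at its end, in the units of the state.
- manip.read_state(): the state, without advancing time (a new reading comes with each control period).
- manip.camera(name): name is "side" or "top"; returns the picture (420x560x3 uint8, red, green, blue); there is no depth.
- manip.camera_model(name): a dict with "fx", "fy", "cx", "cy" (pixels), "cam_to_world" (4x4, takes a point from camera to world coordinates). Camera axes: x right, y up, looking along -z (the intrinsics and any distortion apply to the point x, -y, -z); pixel columns grow to the right and rows downward; lengths in mm; the calibration is good to about 2 mm. A picture is of the moment at which its call begins. camera_model takes no time and is no camera call.
- manip.sign_off(): hands the job in, once; it reports no verdict.
The state is a dict: "clock": time; "joints": joint angles; "qd": joint speeds; "effort": joint torques, N m; "eef_pos": TCP position; "eef_rot": TCP orientation; "wrist_force": force on the tool from outside, world axes, zero at the start; "moment": the same for the moment, N m; "finger_gap": finger opening in mm.
Only numpy, scipy, OpenCV 4.12 (cv2) and the standard library are available. Lean on these libraries where they do the work, as an engineer would, in place of code of your own. Each camera call takes 0.05 s, during which the arm holds its last target.

### The job

The dark wooden paddle hangs behind the light one on the same hook stand. Move the light paddle over to the empty hook stand and leave it hanging there; only then take the dark paddle off, lay it flat on the bare worktop and let go of it, then pick it up again as it lies and put it flat in the blue tray, inside the rim. Leave the mug, the red-lidded jar and the salt shaker where they stand.

Things in the scene. Friction and masses are not known exactly. Their poses are not given: they have to be found in the camera images.
- light_paddle: light wooden paddle, 0.15 kg, at first in front (nearer the hook's tip): 12 mm flat board, 150 mm long: body 70 x 80 mm, handle 46 wide x 70 mm. Origin mid board, mid thickness; y along it to the handle end (ends at y = +-75 mm), x across, z through. Hanging hole 28 mm wide, centre y = +31, so 30 mm of wood to grip above it. Hangs with y up and z along the hook arm.
- dark_paddle: dark wooden paddle, 0.15 kg, hung behind the light one, 55 mm nearer the post: 12 mm flat board, 150 mm long: body 70 x 80 mm, handle 46 wide x 70 mm. Origin mid board, mid thickness; y along it to the handle end (ends at y = +-75 mm), x across, z through. Hanging hole 28 mm wide, centre y = +31, so 30 mm of wood to grip above it. Hangs with y up and z along the hook arm.
- light_paddle_hole (a point): centre of the light paddle's hanging hole
- full_stand: hook stand carrying both paddles at the start: fixed; foot 90 x 150 x 12 mm, thin post, one level round arm 8 mm thick. Origin on the worktop under the post; the arm runs along the stand's +y at x = 0, top 174 mm high, to a tip at y = 129 mm that rises 7 mm more. The post is no higher than the arm. The paddles hang about 42 and 97 mm from the post.
- spare_stand: empty hook stand: fixed; foot 90 x 150 x 12 mm, thin post, one level round arm 8 mm thick. Origin on the worktop under the post; the arm runs along the stand's +y at x = 0, top 174 mm high, to a tip at y = 129 mm that rises 7 mm more. The post is no higher than the arm. 
- tray: fixed shallow blue tray, outside 124 (x) x 200 (y) x 16 mm high, walls and floor 5 mm thick, inside 114 x 190 mm. Origin at the centre of its underside; z up. To its left (+y), in front of the stands, the worktop is bare for some 150 mm.
- mug: pale pink mug with a handle, 106 x 73 x 88 mm, origin at its underside; a bystander
- honey: jar with a red lid, 65 mm across, 100 mm high, origin at its underside; a bystander
- salt: salt shaker, 44 mm across, 90 mm high, origin at its underside; a bystander

How it is judged (in metres and radians):
On the way, in this order (a step that is already met when the one before it is completed fails the run):
1. the light paddle hangs on the spare hook, released, while the dark one still hangs on the full hook (x of light_paddle_hole in the frame of spare_stand between -0.025 and 0.025 m and y of light_paddle_hole in the frame of spare_stand between 0 and 0.13 m and z of light_paddle_hole in the frame of spare_stand between 0.145 and 0.172 m and angle between light_paddle's own y axis and vertical below 0.35 rad and contact force between the fingers and light_paddle below 0.1 N and linear speed of light_paddle below 0.03 m/s and height (world z) of dark_paddle above 0.1 m and contact force between the fingers and dark_paddle below 0.1 N), for 0.2 s.
2. the dark paddle lies flat on the bare worktop, released (angle between the z axis of dark_paddle and the z axis of tray, either way round below 0.1 rad and contact force between the fingers and dark_paddle below 0.1 N and linear speed of dark_paddle below 0.03 m/s and height (world z) of dark_paddle between 0 and 0.0095 m), for 0.2 s.
3. the dark paddle lies flat in the tray, released (x of dark_paddle in the frame of tray between -0.026 and 0.026 m and y of dark_paddle in the frame of tray between -0.026 and 0.026 m and z of dark_paddle in the frame of tray between 0.005 and 0.016 m and angle between the z axis of dark_paddle and the z axis of tray, either way round below 0.1 rad and contact force between the fingers and dark_paddle below 0.1 N and linear speed of dark_paddle below 0.03 m/s), for 0.2 s.
At the end, for the whole second after the job is handed in: The light paddle hangs by its hole on the arm of the spare stand (handle up within 20 degrees), and the dark paddle lies flat (within 6 degrees) on the tray's floor inside the rim, either face up and either way round; both at rest and released (all of step 3 and x of light_paddle_hole in the frame of spare_stand between -0.025 and 0.025 m and y of light_paddle_hole in the frame of spare_stand between 0 and 0.13 m and z of light_paddle_hole in the frame of spare_stand between 0.145 and 0.172 m and angle between light_paddle's own y axis and vertical below 0.35 rad and contact force between the fingers and light_paddle below 0.1 N and linear speed of light_paddle below 0.03 m/s); the robot touches nothing.
It fails at once if the mug is moved more than 30 mm or tipped over (distance of mug from where it was at the start of the episode above 0.03 m or angle between mug's own z axis and vertical above 0.5 rad).
It fails at once if the jar is moved more than 30 mm or tipped over (distance of honey from where it was at the start of the episode above 0.03 m or angle between honey's own z axis and vertical above 0.5 rad).
It fails at once if the salt shaker is moved more than 30 mm or tipped over (distance of salt from where it was at the start of the episode above 0.03 m or angle between salt's own z axis and vertical above 0.5 rad).
It also fails if it takes over 72 s, if anything falls off the work surface, if the arm or the gripper's body presses on something with over 40 N, if the wrist force passes 120 N, or if a joint passes its speed limit or range.

## Working session

There is one attempt and no reset: what is moved stays moved. The work goes in short steps, Python scripts to look and compute and a shell command to move; the robot and the scene stay as the last step left them, time stands still between calls to the robot, and variables do not carry over. Pictures are saved under pics/ and viewed, and the job is handed in when it is done.

```bash
mkdir -p pics; ls
python3 - <<'E'
from cell import manip
import cv2,numpy as np
np.set_printoptions(precision=4,suppress=True)
print(manip.read_state())
for n in("side","top"):
    im=manip.camera(n); cv2.imwrite(f"pics/{n}0.png",cv2.cvtColor(im,cv2.COLOR_RGB2BGR))
    m=manip.camera_model(n); print(n,m)
E
```

```text
pics
{'clock': 0.0, 'joints': array([ 1.1024,  0.3005,  1.5216,  0.    ,  1.3207, -0.0666]), 'qd': array([-0.0006, -0.0005,  0.0005, -0.001 , -0.0014, -0.0007]), 'effort': array([  0.0002, -53.1798, -35.2742,   0.0708,   0.0243,  -0.0001]), 'eef_pos': array([214.9461, 505.932 , 180.4703]), 'eef_rot': array([-3.1404, -0.0001,  2.7398]), 'wrist_force': array([-0.5009, -0.2781, -0.0294]), 'moment': array([0.0191, 0.0382, 0.0226]), 'finger_gap': 93.86514511631358}
side {'fx': 487.7414619693817, 'fy': 487.7414619693817, 'cx': 279.0428431077232, 'cy': 215.7471320760102, 'cam_to_world': array([[    0.9944,     0.0679,    -0.0808,   504.972 ],
       [   -0.1045,     0.5245,    -0.845 , -1229.2649],
       [   -0.015 ,     0.8487,     0.5286,   729.0839],
       [    0.    ,     0.    ,     0.    ,     1.    ]])}
top {'fx': 422.4254562451099, 'fy': 422.4254562451099, 'cx': 286.246369884108, 'cy': 208.62942859634697, 'cam_to_world': array([[  -0.0166,    0.9983,   -0.0559,  545.8896],
       [  -0.9995,   -0.0181,   -0.0257, -273.6126],
       [  -0.0267,    0.0555,    0.9981, 1079.4101],
       [   0.    ,    0.    ,    0.    ,    1.    ]])}
```

View pics/side0.png

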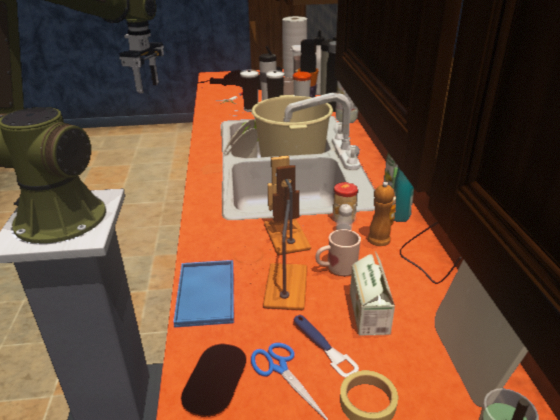

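View pics/top0.png

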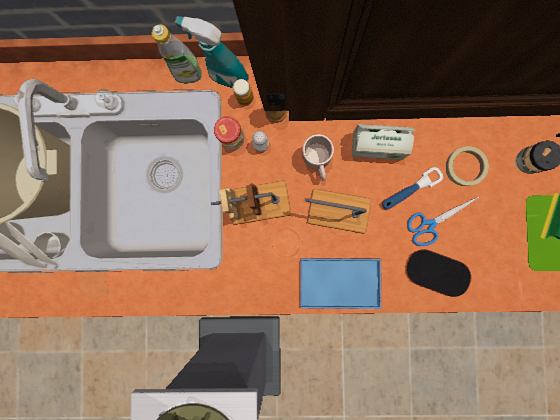

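Run:
```python
import cv2
a=cv2.imread("pics/top0.png")[120:320,200:390]; cv2.imwrite("pics/topc.png",cv2.resize(a,None,fx=3,fy=3,interpolation=cv2.INTER_CUBIC)[:600])
a=cv2.imread("pics/side0.png")[140:335,170:370]; cv2.imwrite("pics/sidec.png",cv2.resize(a,None,fx=3,fy=3,interpolation=cv2.INTER_CUBIC))
```

```text
(no output)
```

View pics/topc.png

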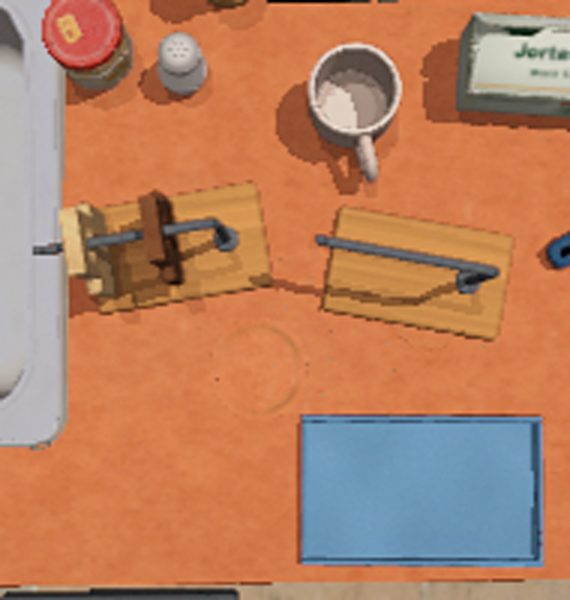

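View pics/sidec.png

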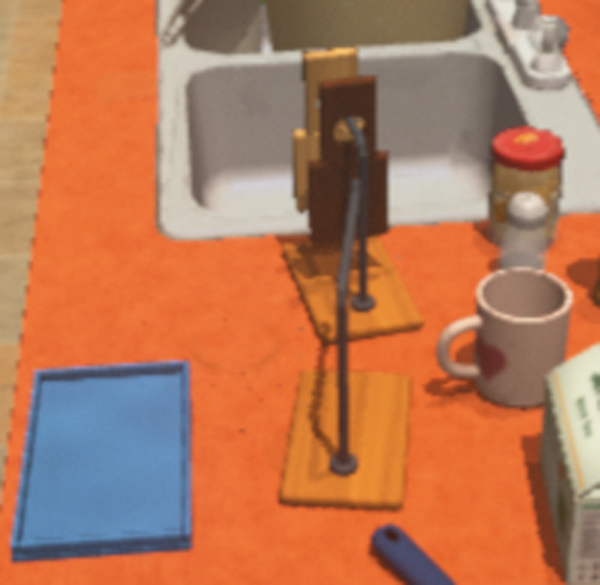

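```bash
cat > h.py <<'E'
import numpy as np, cv2
from cell import manip
np.set_printoptions(precision=2,suppress=True)
M={n:manip.camera_model(n) for n in("side","top")}
def ray(n,u,v):
    m=M[n];T=np.array(m["cam_to_world"])
    d=T[:3,:3]@np.array([(u-m["cx"])/m["fx"],-(v-m["cy"])/m["fy"],-1.0])
    return T[:3,3],d/np.linalg.norm(d)
def onz(n,u,v,z):
    o,d=ray(n,u,v);return o+d*(z-o[2])/d[2]
def two(u1,v1,u2,v2): # side, top
    o1,d1=ray("side",u1,v1);o2,d2=ray("top",u2,v2)
    A=np.stack([d1,-d2],1);s=np.linalg.lstsq(A,o2-o1,rcond=None)[0]
    p,q=o1+s[0]*d1,o2+s[1]*d2
    return (p+q)/2,np.linalg.norm(p-q)
def proj(n,p):
    m=M[n];c=np.linalg.inv(np.array(m["cam_to_world"]))@np.append(p,1)
    return np.array([m["cx"]+m["fx"]*c[0]/-c[2],m["cy"]-m["fy"]*c[1]/-c[2]])
def snap(n,f,box=None,k=3):
    im=cv2.cvtColor(manip.camera(n),cv2.COLOR_RGB2BGR)
    cv2.imwrite(f"pics/{f}_full.png",im)
    if box: x0,x1,y0,y1=box; im=cv2.resize(im[y0:y1,x0:x1],None,fx=k,fy=k,interpolation=cv2.INTER_CUBIC); cv2.imwrite(f"pics/{f}.png",im)
    return im
E
cat > a.py <<'E'
from h import *
T=lambda x,y:((x+.5)/3-.5+200,(y+.5)/3-.5+120)
S=lambda x,y:((x+.5)/3-.5+170,(y+.5)/3-.5+140)
print("spare foot");
for c in [(340,207),(512,237),(495,338),(322,309)]: print(onz("top",*T(*c),12))
for c in [(303,372),(410,374),(403,505),(282,500)]: print("s",onz("side",*S(*c),12))
print("base",onz("top",*T(468,284),12),onz("side",*S(343,466),12))
print("tip",onz("top",*T(320,240),178), "top post",onz("top",*T(492,270),170))
print("tip2",two(*S(352,124),*T(320,240)))
print("full foot")
for c in [(257,183),(271,290),(103,312)]: print(onz("top",*T(*c),12))
for c in [(326,340),(420,325)]: print("s",onz("side",*S(*c),12))
print("base",onz("top",*T(228,241),12),onz("side",*S(363,304),12))
print("tip",onz("top",*T(36,249),178),"post",onz("top",*T(215,222),170))
print("light corners tops",onz("top",*T(62,207),200),)
print("tray");
for c in [(301,416),(541,416),(543,566),(300,563)]: print(onz("top",*T(*c),16))
for c in [(35,372),(188,363),(190,540),(14,550)]: print("s",onz("side",*S(*c),16))
E
python3 a.py
```

```text
spare foot
[ 655.11 -314.77   12.  ]
[ 627.   -458.61   12.  ]
[ 542.5  -442.11   12.  ]
[ 569.26 -297.92   12.  ]
s [ 571.86 -297.13   12.  ]
s [ 656.42 -310.31   12.  ]
s [ 628.5 -459.7   12. ]
s [ 543.5  -444.15   12.  ]
base [ 588.13 -420.77   12.  ] [ 590.89 -413.24   12.  ]
tip [ 614.79 -293.67  178.  ] top post [ 591.59 -416.34  170.  ]
tip2 (array([ 612.04, -292.59,  230.8 ]), np.float64(2.5649973050232293))
full foot
[ 676.88 -244.99   12.  ]
[ 586.   -255.29   12.  ]
[ 569.91 -113.02   12.  ]
s [ 594.6  -256.47   12.  ]
s [ 674.85 -245.25   12.  ]
base [ 628.09 -219.65   12.  ] [ 631.37 -208.81   12.  ]
tip [612.13 -90.25 178.  ] post [ 629.83 -218.46  170.  ]
light corners tops [ 639.64 -113.22  200.  ]
tray
[ 480.22 -278.59   16.  ]
[ 477.23 -477.76   16.  ]
[ 354.12 -475.84   16.  ]
[ 358.96 -275.53   16.  ]
s [ 358.53 -275.74   16.  ]
s [ 480.62 -279.06   16.  ]
s [ 477.25 -480.9    16.  ]
s [ 357.16 -476.1    16.  ]
```

```bash
cat > b.py <<'E'
from h import *
T=lambda x,y:((x+.5)/3-.5+200,(y+.5)/3-.5+120)
S=lambda x,y:((x+.5)/3-.5+170,(y+.5)/3-.5+140)
for c in [(305,52),(356,48),(320,80),(376,77)]: print(onz("side",*S(*c),204))
b=np.array([629,-218.5]);d=np.array([-np.sin(.125),np.cos(.125)])
for s in(42,97):print(b+d*s)
E
python3 b.py
python3 - <<'E'
import cv2
a=cv2.imread("pics/top0.png")[170:230,205:290]; cv2.imwrite("pics/tc2.png",cv2.resize(a,None,fx=9,fy=9,interpolation=cv2.INTER_CUBIC))
a=cv2.imread("pics/side0.png")[145:230,250:320]; cv2.imwrite("pics/sc2.png",cv2.resize(a,None,fx=7,fy=7,interpolation=cv2.INTER_CUBIC))
E
```

```text
[ 595.25 -108.34  204.  ]
[ 638.74 -106.32  204.  ]
[ 602.45 -163.04  204.  ]
[ 648.15 -163.7   204.  ]
[ 623.76 -176.83]
[ 616.91 -122.26]
```

View pics/tc2.png

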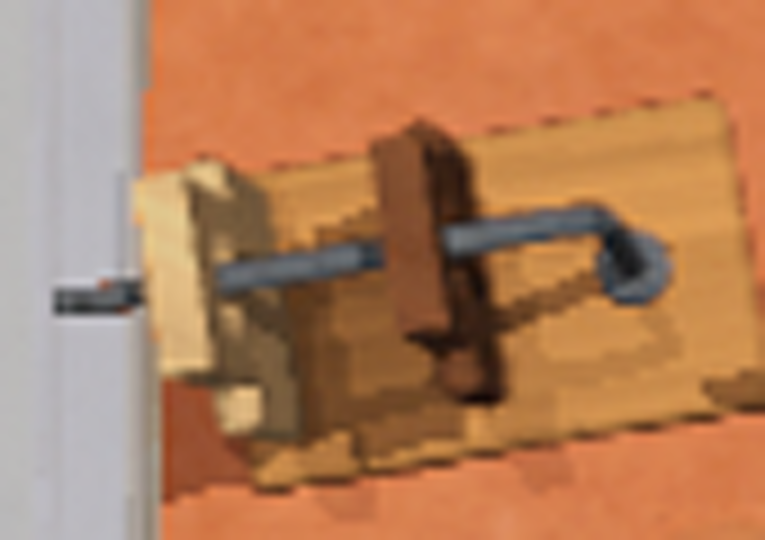

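View pics/sc2.png

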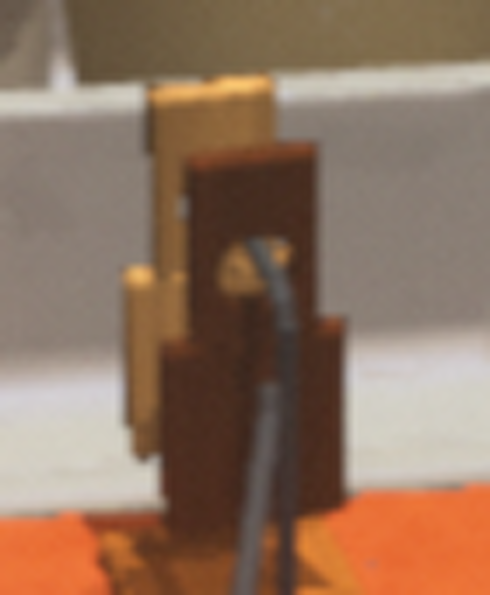

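```bash
cat > c.py <<'E'
from h import *
T=lambda x,y:((x+.5)/9-.5+205,(y+.5)/9-.5+170)
S=lambda x,y:((x+.5)/7-.5+250,(y+.5)/7-.5+145)
for c in [(135,182),(190,165),(213,378),(160,375),(372,143),(418,128),(447,330),(403,335)]: print(onz("top",*T(*c),204))
print('s')
for c in [(150,93),(272,80),(272,98),(155,100),(188,160),(315,145)]: print(onz("side",*S(*c),204))
E
python3 c.py
```

```text
[ 636.91 -112.29  204.  ]
[ 640.63 -125.15  204.  ]
[ 591.01 -130.07  204.  ]
[ 591.93 -117.76  204.  ]
[ 644.93 -167.59  204.  ]
[ 648.22 -178.33  204.  ]
[ 601.15 -184.49  204.  ]
[ 600.18 -174.28  204.  ]
s
[ 593.95 -113.26  204.  ]
[ 638.74 -108.33  204.  ]
[ 636.91 -123.39  204.  ]
[ 595.2  -119.35  204.  ]
[ 602.08 -169.03  204.  ]
[ 647.15 -163.3   204.  ]
```

```bash
cat >> h.py <<'E'
from scipy.spatial.transform import Rotation as Ro
def go(p,rpy=None,R=None):
    s=manip.read_state();R0=Ro.from_euler('xyz',s['eef_rot'])
    R1=R if R is not None else (R0 if rpy is None else Ro.from_euler('xyz',rpy))
    d=R0.inv().apply(np.array(p)-s['eef_pos'])/1000
    print("clock",s['clock'],"pos",s['eef_pos'],"rpy",s['eef_rot'],"q",s['joints'],"F",s['wrist_force'],"gap",s['finger_gap'])
    print("delta",np.round(d,4),"rot",np.round((R0.inv()*R1).as_rotvec(),4))
E
python3 -c "
from h import *
go((616,-121.5,330),(np.pi,0,.125))"
```

```text
clock 0.1 pos [214.98 505.96 180.54] rpy [-3.14 -0.    2.74] q [ 1.1   0.3   1.52  0.    1.32 -0.07] F [ 0.84 -0.29 -0.57] gap 94.27740986450952
delta [-0.61 -0.42 -0.15] rot [-0.    0.    2.61]
```

```bash
python3 -m pendant '[{"claw":0.094,"delta_pos":[0,0,-0.05],"rotation":[0,0,0]},{"claw":0.094,"delta_pos":[0,0,-0.1],"rotation":[0,0,0.15]},{"claw":0.04,"delta_pos":[-0.03,-0.02,-0.15],"rotation":[0,0,0.3]},{"claw":0.04,"delta_pos":[-0.075,-0.05,-0.15],"rotation":[0,0,0.48]},{"claw":0.04,"delta_pos":[-0.12,-0.085,-0.15],"rotation":[0,0,0.66]},{"claw":0.04,"delta_pos":[-0.165,-0.115,-0.15],"rotation":[0,0,0.84]},{"claw":0.04,"delta_pos":[-0.21,-0.145,-0.15],"rotation":[0,0,1.02]},{"claw":0.04,"delta_pos":[-0.255,-0.175,-0.15],"rotation":[0,0,1.2]},{"claw":0.04,"delta_pos":[-0.3,-0.205,-0.15],"rotation":[0,0,1.38]},{"claw":0.04,"delta_pos":[-0.345,-0.235,-0.15],"rotation":[0,0,1.56]}]' 20; python3 -c "
from h import *
go((616,-121.5,330),(np.pi,0,.125))"
```

```text
clock: 1.35
eef_pos: [441.3, 153.2, 330.7]
eef_rot: [-3.141, 0.001, 1.174]
wrist_force: [-0.5, 0.2, -0.6]
finger_gap: 40.0
clock 1.35 pos [441.29 153.24 330.65] rpy [-3.14  0.    1.17] q [ 0.26  0.04  1.48 -0.    1.62  0.65] F [-0.51  0.22 -0.65] gap 40.02911616411721
delta [-0.19  0.27  0.  ] rot [0.   0.   1.05]
```

```bash
python3 -m pendant '[{"claw":0.04,"delta_pos":[-0.03,0.04,0],"rotation":[0,0,0.17]},{"claw":0.04,"delta_pos":[-0.06,0.085,0],"rotation":[0,0,0.35]},{"claw":0.04,"delta_pos":[-0.09,0.13,0],"rotation":[0,0,0.53]},{"claw":0.04,"delta_pos":[-0.12,0.175,0],"rotation":[0,0,0.7]},{"claw":0.04,"delta_pos":[-0.155,0.22,0],"rotation":[0,0,0.88]},{"claw":0.04,"delta_pos":[-0.18,0.25,0],"rotation":[0,0,1.05]},{"claw":0.04,"delta_pos":[-0.187,0.273,0],"rotation":[0,0,1.05]},{"claw":0.04,"delta_pos":[-0.187,0.273,0],"rotation":[0,0,1.05]}]' 20; python3 -c "
from h import *
go((616,-121.5,215),(np.pi,0,.125))"
```

```text
clock: 2.35
eef_pos: [621.0, -125.6, 329.3]
eef_rot: [3.142, 0.003, 0.123]
wrist_force: [0.6, -0.2, 0.4]
finger_gap: 39.7
clock 2.35 pos [ 621.04 -125.64  329.29] rpy [3.14 0.   0.12] q [-0.26  0.45  0.98 -0.    1.71  1.19] F [ 0.62 -0.23  0.41] gap 39.695004591895646
delta [-0.   -0.    0.11] rot [ 0.  0. -0.]
```

```bash
sed -i 's/precision=2/precision=4/' h.py; python3 -m pendant '[{"claw":0.04,"delta_pos":[-0.003,-0.003,0.03],"rotation":[0,0,0]},{"claw":0.04,"delta_pos":[-0.0045,-0.0047,0.06],"rotation":[0,0,0]},{"claw":0.04,"delta_pos":[-0.0045,-0.0047,0.09],"rotation":[0,0,0]},{"claw":0.04,"delta_pos":[-0.0045,-0.0047,0.108],"rotation":[0,0,0]},{"claw":0.04,"delta_pos":[-0.0045,-0.0047,0.108],"rotation":[0,0,0]}]' 20; python3 -c "
from h import *
go((616,-121.5,179),(np.pi,0,.125))
snap('top','t1',(190,330,120,260),4);snap('side','s1',(200,350,100,240),4)"
```

```text
clock: 2.98
eef_pos: [614.8, -120.6, 220.5]
eef_rot: [-3.141, 0.005, 0.124]
wrist_force: [0.5, -1.5, 0.1]
finger_gap: 40.0
clock 2.975 pos [ 614.8135 -120.5855  220.465 ] rpy [-3.1408  0.0048  0.1238] q [-0.2516  0.4539  1.2205 -0.001   1.4719  1.1954] F [ 0.503  -1.4678  0.122 ] gap 40.032105459279215
delta [0.0013 0.0011 0.0415] rot [-0.0008  0.0048 -0.0012]
```

View pics/t1.png

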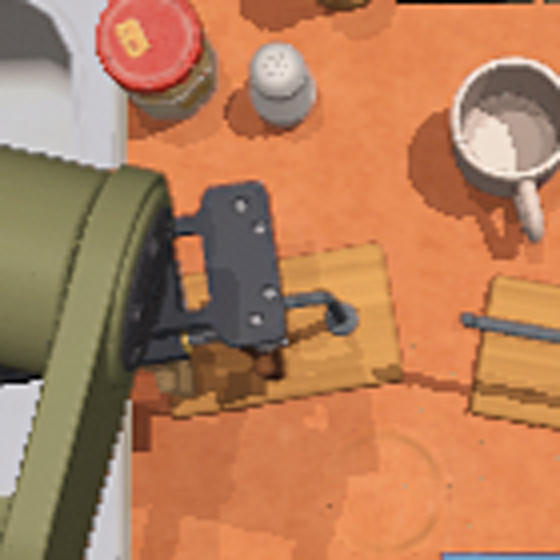

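View pics/s1.png

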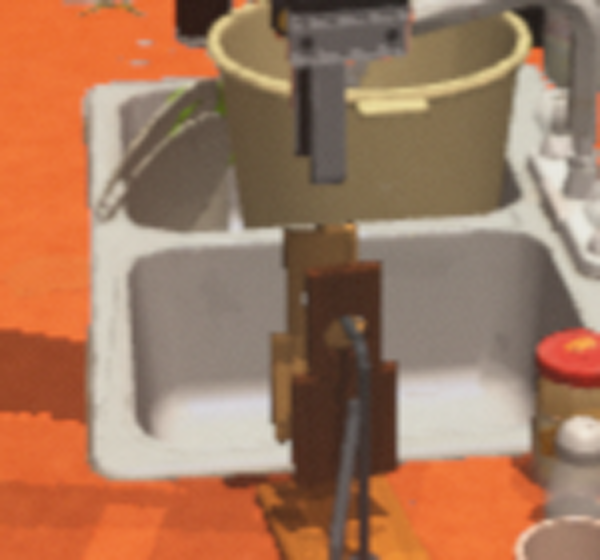

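```bash
python3 -m pendant '[{"claw":0.04,"delta_pos":[0.0013,-0.001,0.02],"rotation":[0,0.005,0]},{"claw":0.04,"delta_pos":[0.0013,0,0.035],"rotation":[0,0.005,0]},{"claw":0.04,"delta_pos":[0.0013,0,0.041],"rotation":[0,0.005,0]},{"claw":0.04,"delta_pos":[0.0013,0,0.041],"rotation":[0,0.005,0]},{"claw":0.005,"delta_pos":[0.0013,0,0.041],"rotation":[0,0.005,0]},{"claw":0.005,"delta_pos":[0.0013,0,0.041],"rotation":[0,0.005,0]},{"claw":0.005,"delta_pos":[0.0013,0,0.041],"rotation":[0,0.005,0]},{"claw":0.005,"delta_pos":[0.0013,0,0.041],"rotation":[0,0.005,0]}]' 25; python3 -c "
from h import *
go((616,-121.5,193))"
```

```text
clock: 4.08
eef_pos: [617.0, -120.9, 181.5]
eef_rot: [3.141, -0.003, 0.123]
wrist_force: [0.6, -1.0, 0.4]
finger_gap: 6.0
clock 4.075 pos [ 616.966  -120.9233  181.5222] rpy [ 3.1411 -0.0034  0.1234] q [-0.2522  0.4753  1.279   0.0008  1.384   1.1951] F [ 0.572  -1.041   0.4023] gap 6.021859143838319
delta [-0.001   0.0005 -0.0115] rot [0. 0. 0.]
```

```bash
python3 -c "
from h import *
snap('top','t2',(190,330,120,260),4);snap('side','s2',(230,330,140,240),6);print(manip.read_state())"
```

```text
{'clock': 4.175, 'joints': array([-0.2521,  0.4753,  1.279 ,  0.0008,  1.384 ,  1.195 ]), 'qd': array([-0.0008, -0.0013, -0.0001,  0.0008,  0.0003, -0.0015]), 'effort': array([  0.0004, -63.8604, -36.1618,   0.0436,  -0.0705,   0.0001]), 'eef_pos': array([ 616.9536, -120.8949,  181.4678]), 'eef_rot': array([ 3.1411, -0.0034,  0.1235]), 'wrist_force': array([-0.4468,  0.2342,  0.2217]), 'moment': array([-0.0233,  0.1475,  0.0171]), 'finger_gap': 5.0206488731237595}
```

View pics/s2.png

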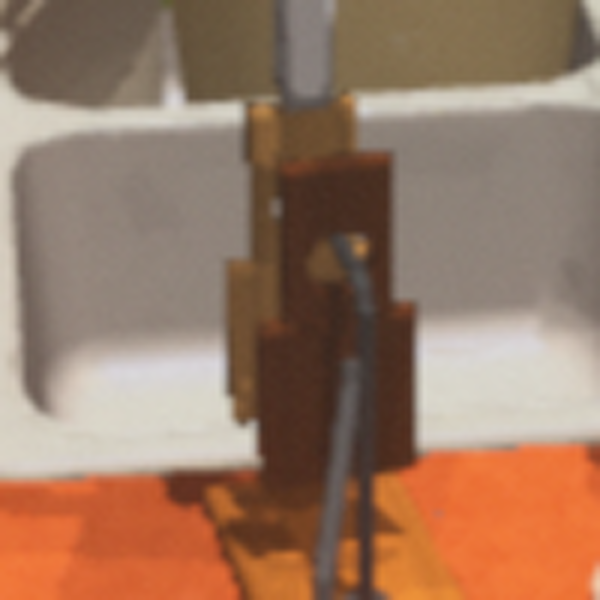

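View pics/t2.png

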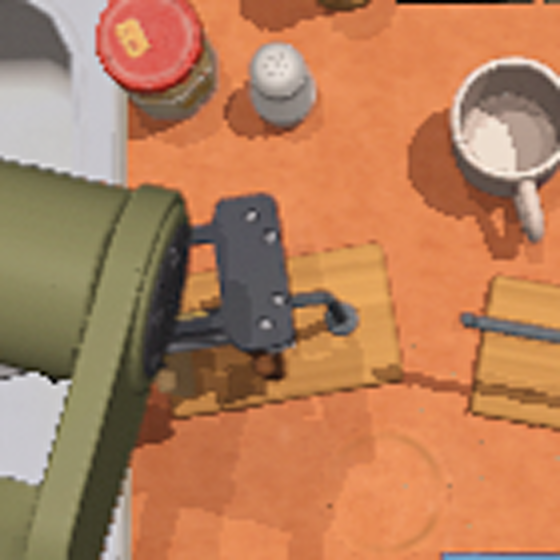

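```bash
python3 -c "
from h import *
for p in [(617,-121,181),(617,-121,204),(616,-121,204)]:
  a=proj('side',p);b=proj('top',p);print((a-[230,140])*6,(b-[190,120])*4)
print(onz('side',230+303/6,140+105/6,181.5), onz('side',230+255/6,140+97/6,204),onz('side',230+355/6,140+92/6,204))
"
```

```text
[303.3226 161.3974] [142.6159 320.135 ]
[302.5878 111.7788] [135.1293 316.7953]
[300.2089 111.9187] [135.1453 318.7063]
[622.7183 -66.6613 181.5   ] [ 598.6295 -103.807   204.    ] [ 641.078  -104.6295  204.    ]
```

```bash
python3 -c "
from h import *
for p in [(614.8,-120.6,220.5),(617.3,-146,220.5),(612,-95,220.5)]:
  a=proj('side',p);print(a,(a-[200,100])*4)
for p in [(620,-145,204),(620,-145,181)]:
  a=proj('side',p);print(a,(a-[230,140])*6)
"
```

```text
[279.4464 152.5792] [317.7857 210.3168]
[281.5545 156.8296] [326.2179 227.3183]
[277.2851 148.4496] [309.1406 193.7985]
[282.6805 162.6992] [316.0828 136.1949]
[282.7824 171.0645] [316.6946 186.3873]
```

```bash
python3 -c "
import cv2
a=cv2.imread('pics/s2_full.png')[100:200,245:320]; cv2.imwrite('pics/s2z.png',cv2.resize(a,None,fx=6,fy=6,interpolation=cv2.INTER_CUBIC))
a=cv2.imread('pics/s1_full.png')[100:200,245:320]; cv2.imwrite('pics/s1z.png',cv2.resize(a,None,fx=6,fy=6,interpolation=cv2.INTER_CUBIC))"
```

```text
(no output)
```

View pics/s1z.png

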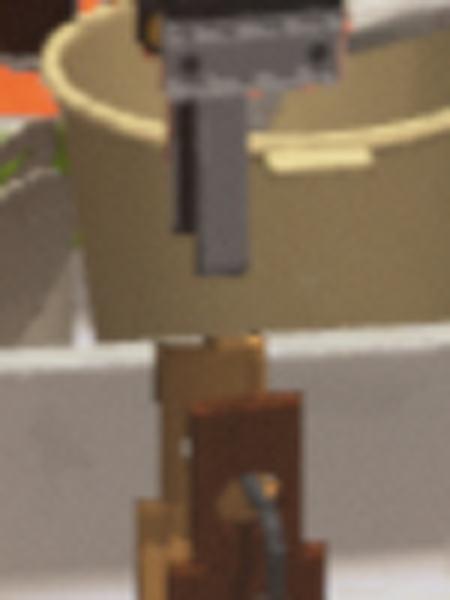

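View pics/s2z.png

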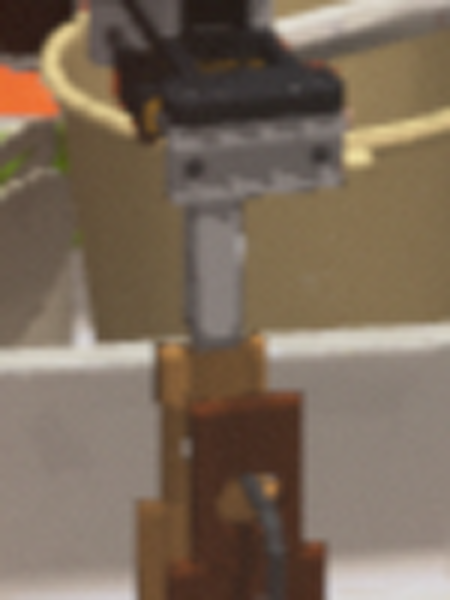

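```bash
python3 -c "
from h import *
a=cv2.imread('pics/side0.png')[20:110,100:190]; cv2.imwrite('pics/s0z.png',cv2.resize(a,None,fx=6,fy=6,interpolation=cv2.INTER_CUBIC))
c=np.array([215.,506,181]);y=np.array([.391,.92,0])
for k in (-47,0,47):
  for dz in (0,30):
    print(k,dz,(proj('side',c+k*y+[0,0,dz])-[100,20])*6)
"
```

```text
-47 0 [253.6147 481.3779]
-47 30 [245.0778 430.4437]
0 0 [294.8599 456.1748]
0 30 [286.8931 406.1359]
47 0 [334.3337 432.0542]
47 30 [326.8962 382.8815]
```

View pics/s0z.png

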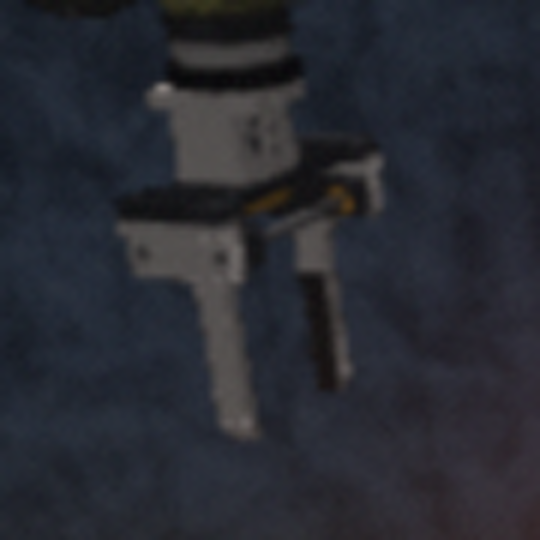

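```bash
python3 -m pendant '[{"claw":0.04,"delta_pos":[0,0,-0.004],"rotation":[0,0,0]},{"claw":0.04,"delta_pos":[0,0,-0.004],"rotation":[0,0,0]},{"claw":0.04,"delta_pos":[0,0,-0.004],"rotation":[0,0,0]},{"claw":0.04,"delta_pos":[-0.001,0.0005,0.01],"rotation":[0,0,0]},{"claw":0.04,"delta_pos":[-0.001,0.0005,0.02],"rotation":[0,0,0]},{"claw":0.04,"delta_pos":[-0.001,0.0005,0.028],"rotation":[0,0,0]},{"claw":0.04,"delta_pos":[-0.001,0.0005,0.028],"rotation":[0,0,0]}]' 25; python3 -c "
from h import *
go((616,-121.5,152))
snap('side','s3',(245,320,100,200),6)"
```

```text
clock: 5.05
eef_pos: [615.8, -121.5, 152.6]
eef_rot: [-3.142, -0.002, 0.123]
wrist_force: [-0.0, 0.5, 0.1]
finger_gap: 40.0
clock 5.05 pos [ 615.8371 -121.4545  152.5867] rpy [-3.1416 -0.0022  0.1235] q [-0.2534  0.4946  1.3182  0.0009  1.3268  1.1937] F [-0.0251  0.502   0.1079] gap 40.04817713002492
delta [0.0002 0.0001 0.0006] rot [0. 0. 0.]
```

View pics/s3.png

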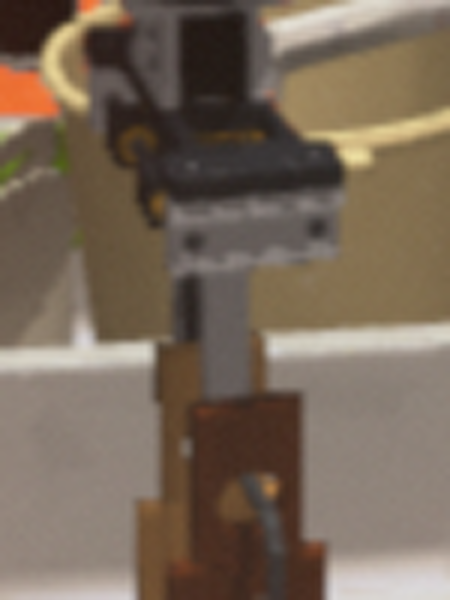

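```bash
python3 -m pendant '[{"claw":0.005,"delta_pos":[0,0,0],"rotation":[0,0,0]},{"claw":0.005,"delta_pos":[0,0,0],"rotation":[0,0,0]},{"claw":0.005,"delta_pos":[0,0,0],"rotation":[0,0,0]},{"claw":0.005,"delta_pos":[0,0,0],"rotation":[0,0,0]},{"claw":0.005,"delta_pos":[0,0,0],"rotation":[0,0,0]}]' 25; python3 -c "
from h import *
s=np.array([615.8,-121.5,152.6]);d=np.array([-np.sin(.125),np.cos(.125),0])
go(s+[0,0,13]);go(s+[0,0,13]+d*75)"
```

```text
clock: 5.72
eef_pos: [616.2, -121.5, 153.5]
eef_rot: [3.141, -0.003, 0.123]
wrist_force: [-0.1, 1.4, 2.4]
finger_gap: 11.7
clock 5.725 pos [ 616.1837 -121.4771  153.5104] rpy [ 3.1413 -0.0034  0.1235] q [-0.2534  0.4938  1.3172  0.001   1.3273  1.1937] F [-0.0587  1.4217  2.3856] gap 11.733781265543152
delta [-0.0003 -0.     -0.0121] rot [0. 0. 0.]
clock 5.725 pos [ 616.1837 -121.4771  153.5104] rpy [ 3.1413 -0.0034  0.1235] q [-0.2534  0.4938  1.3172  0.001   1.3273  1.1937] F [-0.0587  1.4217  2.3856] gap 11.733781265543152
delta [-0.0005 -0.075  -0.0121] rot [0. 0. 0.]
```

```bash
python3 -m pendant '[{"claw":0.005,"delta_pos":[0,0,-0.007],"rotation":[0,0,0]},{"claw":0.005,"delta_pos":[0,0,-0.0125],"rotation":[0,0,0]},{"claw":0.005,"delta_pos":[0,0,-0.0125],"rotation":[0,0,0]},{"claw":0.005,"delta_pos":[0,-0.015,-0.0125],"rotation":[0,0,0]},{"claw":0.005,"delta_pos":[0,-0.03,-0.0125],"rotation":[0,0,0]}]' 25;  python3 -m pendant '[{"claw":0.005,"delta_pos":[0,-0.02,0],"rotation":[0,0,0]},{"claw":0.005,"delta_pos":[0,-0.04,0],"rotation":[0,0,0]},{"claw":0.005,"delta_pos":[0,-0.055,0],"rotation":[0,0,0]},{"claw":0.005,"delta_pos":[0,-0.055,0],"rotation":[0,0,0]}]'; python3 -c "
from h import *
go([615,-40,166])
snap('side','s4',(235,335,90,215),5);snap('top','t4',(170,310,120,260),4)"
```

```text
clock: 6.35
eef_pos: [612.1, -90.4, 165.7]
eef_rot: [3.142, -0.003, 0.124]
wrist_force: [0.6, 0.7, -2.1]
finger_gap: 11.7
clock: 6.85
eef_pos: [605.3, -34.7, 165.8]
eef_rot: [3.142, -0.003, 0.125]
wrist_force: [-0.1, 0.0, -1.8]
finger_gap: 11.7
clock 6.85 pos [605.3173 -34.6813 165.8419] rpy [ 3.1415 -0.0031  0.1251] q [-0.118   0.4355  1.3726  0.0007  1.3305  1.3276] F [-0.1365  0.0268 -1.7972] gap 11.650835119800073
delta [ 0.0089  0.0065 -0.0001] rot [0. 0. 0.]
```

View pics/s4.png

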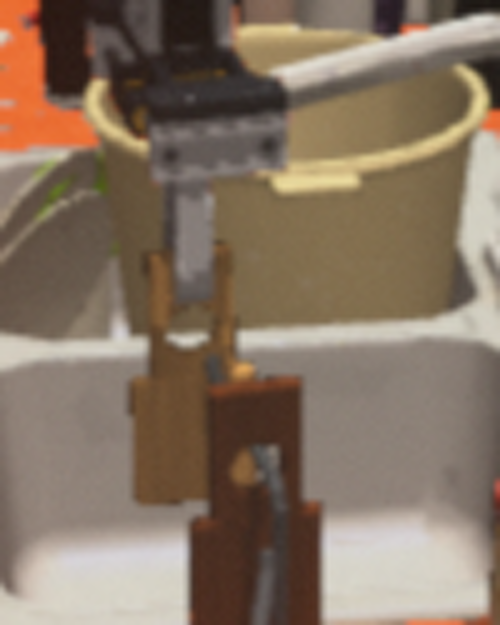

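View pics/t4.png

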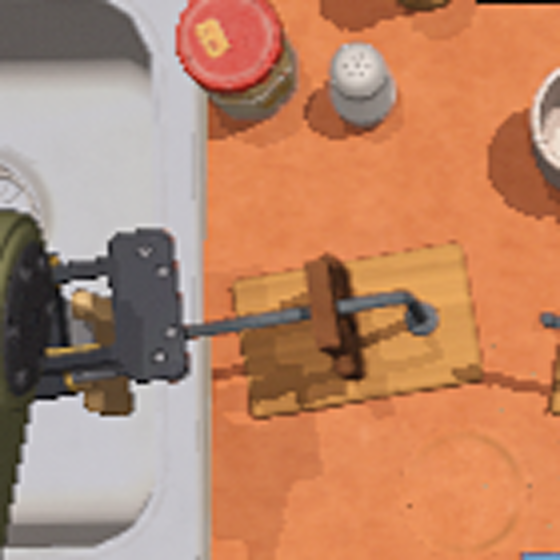

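```bash
python3 -m pendant '[{"claw":0.005,"delta_pos":[0,-0.005,-0.03],"rotation":[0,0,0]},{"claw":0.005,"delta_pos":[0,-0.005,-0.07],"rotation":[0,0,0]},{"claw":0.005,"delta_pos":[0,-0.005,-0.11],"rotation":[0,0,0]},{"claw":0.005,"delta_pos":[0,-0.005,-0.15],"rotation":[0,0,0]},{"claw":0.005,"delta_pos":[0,-0.005,-0.165],"rotation":[0,0,0]},{"claw":0.005,"delta_pos":[0,-0.005,-0.165],"rotation":[0,0,0]}]'; python3 -c "
from h import *
go([623,-250,330],(np.pi,0,-.188))"
```

```text
clock: 7.7
eef_pos: [604.5, -31.5, 330.4]
eef_rot: [3.141, -0.003, 0.123]
wrist_force: [0.4, -0.4, -2.9]
finger_gap: 12.1
clock 7.7 pos [604.474  -31.466  330.4438] rpy [ 3.1412 -0.0034  0.1232] q [-0.1127  0.3713  1.0884  0.0004  1.6786  1.335 ] F [ 0.3819 -0.4316 -2.8526] gap 12.061190011707568
delta [-0.0085  0.2192  0.0005] rot [-0.0001 -0.0034  0.3112]
```

```bash
python3 -m pendant '[{"claw":0.005,"delta_pos":[0,0.025,0],"rotation":[0,0,0.03]},{"claw":0.005,"delta_pos":[-0.003,0.06,0],"rotation":[0,0,0.08]},{"claw":0.005,"delta_pos":[-0.005,0.1,0],"rotation":[0,0,0.14]},{"claw":0.005,"delta_pos":[-0.007,0.14,0],"rotation":[0,0,0.2]},{"claw":0.005,"delta_pos":[-0.008,0.175,0],"rotation":[0,0,0.26]},{"claw":0.005,"delta_pos":[-0.0085,0.205,0],"rotation":[0,0,0.311]},{"claw":0.005,"delta_pos":[-0.0085,0.219,0],"rotation":[0,-0.003,0.311]},{"claw":0.005,"delta_pos":[-0.0085,0.219,0],"rotation":[0,-0.003,0.311]},{"claw":0.005,"delta_pos":[-0.0085,0.219,0],"rotation":[0,-0.003,0.311]}]'; python3 -c "
from h import *
go([622,-254,166],(np.pi,0,-.188))"
```

```text
clock: 8.82
eef_pos: [623.1, -248.8, 330.2]
eef_rot: [-3.141, -0.0, -0.186]
wrist_force: [1.3, -0.3, -1.4]
finger_gap: 11.6
clock 8.825 pos [ 623.0771 -248.8263  330.2396] rpy [-3.1411 -0.     -0.1863] q [-0.4347  0.5525  0.8313  0.0005  1.7578  1.3224] F [ 1.3121 -0.2783 -1.4155] gap 11.564075207608761
delta [-0.0001  0.0054  0.1642] rot [-0.0005 -0.      0.0017]
```

```bash
python3 -m pendant '[{"claw":0.005,"delta_pos":[0,0.003,0.03],"rotation":[0,0,0]},{"claw":0.005,"delta_pos":[0,0.0055,0.07],"rotation":[0,0,0]},{"claw":0.005,"delta_pos":[0,0.0055,0.11],"rotation":[0,0,0]},{"claw":0.005,"delta_pos":[0,0.0055,0.145],"rotation":[0,0,0]},{"claw":0.005,"delta_pos":[0,0.0055,0.164],"rotation":[0,0,0.0017]},{"claw":0.005,"delta_pos":[0,0.0055,0.164],"rotation":[0,0,0.0017]},{"claw":0.005,"delta_pos":[0,0.0055,0.164],"rotation":[0,0,0.0017]}]'; python3 -c "
from h import *
go([603.6,-349.8,166],(np.pi,0,-.188))
snap('side','s5',(235,335,110,235),5);snap('top','t5',(230,370,120,260),4)"
```

```text
clock: 9.7
eef_pos: [622.6, -253.7, 167.8]
eef_rot: [-3.142, -0.002, -0.187]
wrist_force: [-0.0, -0.8, -1.4]
finger_gap: 11.9
clock 9.7 pos [ 622.6302 -253.7483  167.7587] rpy [-3.1415 -0.002  -0.1871] q [-0.4417  0.5883  1.1416  0.0005  1.4098  1.3161] F [-0.012  -0.7504 -1.3784] gap 11.889283435666165
delta [-0.0008  0.0979  0.0018] rot [-0.     -0.002   0.0009]
```

View pics/s5.png

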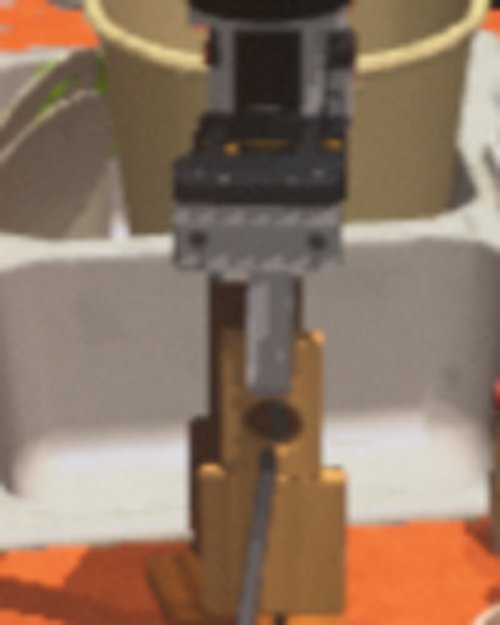

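View pics/t5.png

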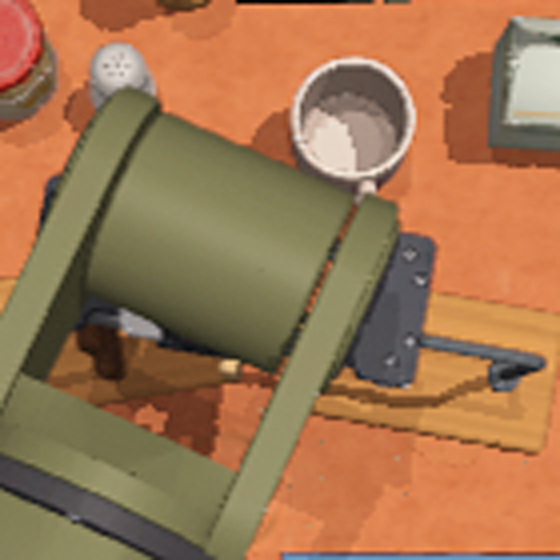

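```bash
python3 -c "
from h import *
g=lambda p:(proj('side',p)-[235,110])*5
print('hole pred',g((622.6,-253.7,174.3)))
h=np.array([622.6,-253.7,174.3]);d=np.array([.187,.982,0])
print('hole at tip',g(h-d*40)); print('tip top',g((614.8,-293.7,181)),'tip center',g((614.8,-293.7,175)))
"
```

```text
hole pred [270.7574 423.1345]
hole at tip [264.8826 466.956 ]
tip top [264.2849 454.8811] tip center [264.3577 466.4644]
```

```bash
python3 -m pendant '[{"claw":0.005,"delta_pos":[0,0.015,0.0015],"rotation":[0,-0.002,0]},{"claw":0.005,"delta_pos":[0,0.03,0.0015],"rotation":[0,-0.002,0]},{"claw":0.005,"delta_pos":[0,0.045,0.0015],"rotation":[0,-0.002,0]},{"claw":0.005,"delta_pos":[0,0.06,0.0015],"rotation":[0,-0.002,0]}]'; python3 -m pendant '[{"claw":0.005,"delta_pos":[0,0.02,0],"rotation":[0,0,0]},{"claw":0.005,"delta_pos":[0,0.035,0],"rotation":[0,0,0]},{"claw":0.005,"delta_pos":[0,0.042,0],"rotation":[0,0,0]},{"claw":0.005,"delta_pos":[0,0.042,0],"rotation":[0,0,0]}]';python3 -c "
from h import *
go([603.6,-349.8,154],(np.pi,0,-.188))
snap('side','s6',(235,335,110,260),5);snap('top','t6',(230,370,120,260),4)"
```

```text
clock: 10.3
eef_pos: [611.0, -314.4, 166.2]
eef_rot: [3.142, -0.0, -0.188]
wrist_force: [-0.1, 0.2, -2.0]
finger_gap: 12.0
clock: 10.8
eef_pos: [603.1, -356.0, 166.0]
eef_rot: [-3.142, 0.0, -0.188]
wrist_force: [0.1, 0.4, -1.7]
finger_gap: 11.7
clock 10.8 pos [ 603.0644 -355.9572  166.0311] rpy [-3.1415  0.0001 -0.1885] q [-0.5855  0.6603  1.0328  0.      1.4486  1.1738] F [ 0.0593  0.4179 -1.7018] gap 11.66114821225515
delta [-0.0006 -0.0061  0.012 ] rot [-0.0001  0.0001 -0.0005]
```

View pics/s6.png

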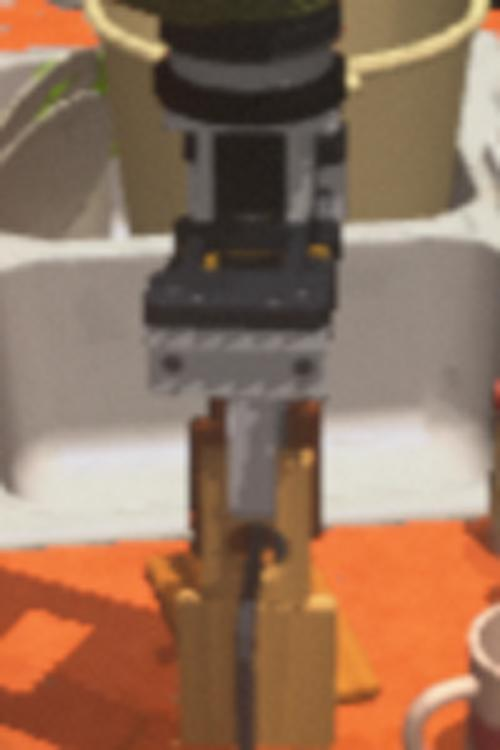

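View pics/t6.png

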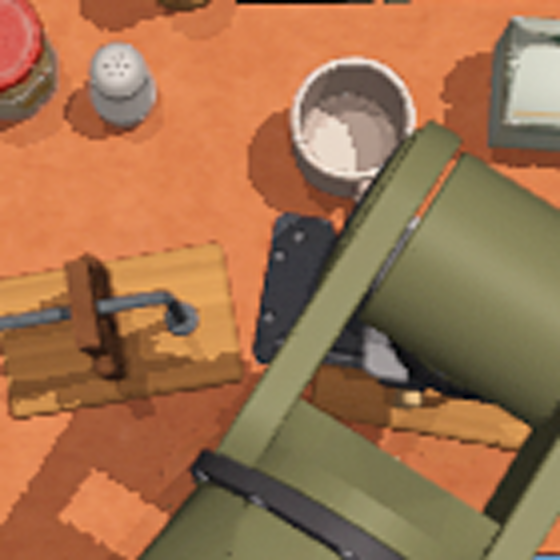

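```bash
python3 -m pendant '[{"claw":0.005,"delta_pos":[0,0,0.006],"rotation":[0,0,0]},{"claw":0.005,"delta_pos":[0,0,0.011],"rotation":[0,0,0]},{"claw":0.005,"delta_pos":[0,0,0.0125],"rotation":[0,0,0]},{"claw":0.005,"delta_pos":[0,0,0.0125],"rotation":[0,0,0]}]'; python3 -m pendant '[{"claw":0.02,"delta_pos":[0,0,0],"rotation":[0,0,0]},{"claw":0.03,"delta_pos":[0,0,0],"rotation":[0,0,0]},{"claw":0.04,"delta_pos":[0,0,0],"rotation":[0,0,0]},{"claw":0.04,"delta_pos":[0,0,0],"rotation":[0,0,0]},{"claw":0.04,"delta_pos":[0,0,-0.01],"rotation":[0,0,0]},{"claw":0.04,"delta_pos":[0,0,-0.03],"rotation":[0,0,0]},{"claw":0.04,"delta_pos":[0,0,-0.06],"rotation":[0,0,0]},{"claw":0.04,"delta_pos":[0,0,-0.1],"rotation":[0,0,0]}]';python3 -c "
from h import *
snap('side','s6',(235,335,110,260),5)"
```

```text
clock: 11.4
eef_pos: [603.4, -355.1, 153.7]
eef_rot: [-3.142, -0.0, -0.187]
wrist_force: [-0.7, 0.1, -1.6]
finger_gap: 12.2
clock: 12.4
eef_pos: [603.2, -354.9, 254.9]
eef_rot: [-3.141, 0.001, -0.187]
wrist_force: [-0.2, 0.2, -0.6]
finger_gap: 40.0
```

View pics/s6.png

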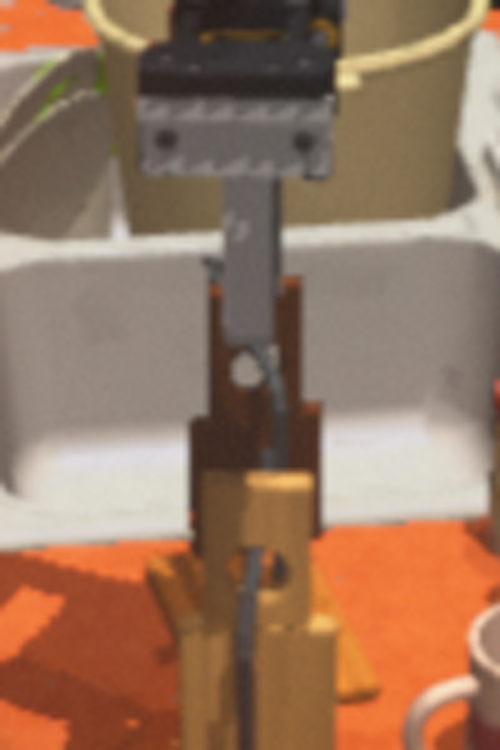

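```bash
python3 -c "
from h import *
go([615,-80,340],(np.pi,0,1.696))"
```

```text
clock 12.45 pos [ 604.0862 -355.5696  261.8141] rpy [ 3.1387 -0.0072 -0.1875] q [-0.5843  0.6257  0.8722  0.0001  1.6359  1.174 ] F [-0.1494  0.0903  3.9603] gap 40.202264744971735
delta [-0.0401 -0.2725 -0.0793] rot [ 0.0088 -0.0022 -1.8835]
```

```bash
python3 -m pendant '[{"claw":0.07,"delta_pos":[0,0,-0.04],"rotation":[0,0,0]},{"claw":0.07,"delta_pos":[0,0,-0.08],"rotation":[0,0,-0.17]},{"claw":0.07,"delta_pos":[-0.005,-0.035,-0.08],"rotation":[0,0,-0.35]},{"claw":0.07,"delta_pos":[-0.01,-0.07,-0.08],"rotation":[0,0,-0.53]},{"claw":0.07,"delta_pos":[-0.015,-0.105,-0.08],"rotation":[0,0,-0.71]},{"claw":0.07,"delta_pos":[-0.02,-0.14,-0.08],"rotation":[0,0,-0.89]},{"claw":0.07,"delta_pos":[-0.025,-0.175,-0.08],"rotation":[0,0,-1.07]},{"claw":0.07,"delta_pos":[-0.03,-0.21,-0.08],"rotation":[0,0,-1.25]},{"claw":0.07,"delta_pos":[-0.035,-0.245,-0.08],"rotation":[0,0,-1.43]},{"claw":0.07,"delta_pos":[-0.04,-0.272,-0.08],"rotation":[0,0,-1.61]}]';python3 -m pendant '[{"claw":0.07,"delta_pos":[0,0,0],"rotation":[0,0,-0.17]},{"claw":0.07,"delta_pos":[0,0,0],"rotation":[0,0,-0.27]},{"claw":0.07,"delta_pos":[0,0,0],"rotation":[0,0,-0.27]}]'; python3 -c "
from h import *
a=np.radians(60);Rz=Ro.from_euler('z',.125)
def tilt(a): 
  z=np.array([0,-np.sin(a),-np.cos(a)]);y=np.array([1,0,0]);return Rz*Ro.from_matrix(np.stack([np.cross(y,z),y,z],1))
for a in (0,60,20,-20): go([615,-80,340],R=tilt(np.radians(a)))"
```

```text
clock: 13.7
eef_pos: [614.9, -79.1, 341.5]
eef_rot: [3.134, 0.003, 1.429]
wrist_force: [1.0, 0.3, 0.2]
finger_gap: 70.2
clock: 14.08
eef_pos: [614.9, -79.1, 342.2]
eef_rot: [3.134, 0.005, 1.698]
wrist_force: [0.9, 0.4, -0.0]
finger_gap: 70.6
clock 14.075 pos [614.8919 -79.0693 342.2008] rpy [3.1338 0.0055 1.6985] q [-0.1856  0.4063  1.0147 -0.0029  1.7115 -0.3137] F [ 0.8733  0.3622 -0.0151] gap 70.60604434647438
delta [-0.0009 -0.      0.0022] rot [0.0078 0.0055 0.0027]
clock 14.075 pos [614.8919 -79.0693 342.2008] rpy [3.1338 0.0055 1.6985] q [-0.1856  0.4063  1.0147 -0.0029  1.7115 -0.3137] F [ 0.8733  0.3622 -0.0151] gap 70.60604434647438
delta [-0.0009 -0.      0.0022] rot [ 0.0085 -1.0417 -0.0017]
clock 14.075 pos [614.8919 -79.0693 342.2008] rpy [3.1338 0.0055 1.6985] q [-0.1856  0.4063  1.0147 -0.0029  1.7115 -0.3137] F [ 0.8733  0.3622 -0.0151] gap 70.60604434647438
delta [-0.0009 -0.      0.0022] rot [ 0.0082 -0.3436  0.0013]
clock 14.075 pos [614.8919 -79.0693 342.2008] rpy [3.1338 0.0055 1.6985] q [-0.1856  0.4063  1.0147 -0.0029  1.7115 -0.3137] F [ 0.8733  0.3622 -0.0151] gap 70.60604434647438
delta [-0.0009 -0.      0.0022] rot [0.0073 0.3545 0.004 ]
```

```bash
python3 -m pendant '[{"claw":0.07,"delta_pos":[0,0,0],"rotation":[0.008,-0.15,0]},{"claw":0.07,"delta_pos":[0,0,0],"rotation":[0.008,-0.32,0]},{"claw":0.07,"delta_pos":[0,0,0],"rotation":[0.008,-0.34,0]}]'; python3 -c "
from h import *
go([615,-80,340])"
```

```text
clock: 14.45
eef_pos: [614.8, -77.4, 342.2]
eef_rot: [3.141, 0.347, 1.697]
wrist_force: [0.5, 0.5, -0.4]
finger_gap: 69.9
clock 14.45 pos [614.7734 -77.3715 342.2313] rpy [3.1411 0.3465 1.6974] q [-0.0242  0.3662  1.1079 -0.3426  1.6102 -0.1744] F [ 0.5117  0.511  -0.4436] gap 69.91017599270248
delta [-0.0017 -0.0001  0.003 ] rot [0. 0. 0.]
```

```bash
python3 -m pendant '[{"claw":0.07,"delta_pos":[0,0,0],"rotation":[0,-0.15,0]},{"claw":0.07,"delta_pos":[0,0,0],"rotation":[0,-0.33,0]},{"claw":0.07,"delta_pos":[0,0,0],"rotation":[0,-0.5,0]},{"claw":0.07,"delta_pos":[0,0,0],"rotation":[0,-0.526,0]},{"claw":0.07,"delta_pos":[0,0,0],"rotation":[0,-0.526,0]}]'; python3 -c "
from h import *
s=manip.read_state();print(s['eef_pos'],s['eef_rot'],s['joints'])
R=Ro.from_euler('xyz',s['eef_rot']).as_matrix();print(R)
snap('side','s7',(215,345,60,210),4);snap('top','t7',(150,330,110,260),4)
for k in(-41,0,41):
  for off in (0,28):
    p=s['eef_pos']+R[:,1]*k
    a=p-R[:,2]*off;b=p+[0,0,off]
    print(k,off,(proj('side',a)-[215,60])*4,(proj('side',b)-[215,60])*4,'top',(proj('top',a)-[150,110])*4,(proj('top',b)-[150,110])*4)
"
```

```text
clock: 15.08
eef_pos: [614.8, -77.9, 342.4]
eef_rot: [3.14, 0.869, 1.694]
wrist_force: [0.0, -0.3, 0.7]
finger_gap: 70.3
[614.7745 -77.9177 342.3797] [3.1399 0.869  1.6943] [ 0.1827  0.3897  1.2706 -0.8672  1.5564  0.1066]
[[-0.0795  0.9922  0.0958]
 [ 0.6407  0.1245 -0.7576]
 [-0.7637  0.0011 -0.6456]]
-41 0 [181.3066 163.3976] [181.3066 163.3976] top [154.9655 431.3246] [154.9655 431.3246]
-41 28 [173.3476 123.341 ] [179.6508 117.7149] top [ 94.9943 437.022 ] [137.9371 429.0914]
0 0 [247.4431 157.3233] [247.4431 157.3233] top [143.0861 339.242 ] [143.0861 339.242 ]
0 28 [239.0832 117.5623] [246.6338 111.8593] top [ 83.0212 342.6852] [125.6505 333.4247]
41 0 [312.7402 151.3261] [312.7402 151.3261] top [131.2818 247.7413] [131.2818 247.7413]
41 28 [303.9901 111.8564] [312.7559 106.0789] top [ 71.1256 248.959 ] [113.4445 238.3862]
```

View pics/s7.png

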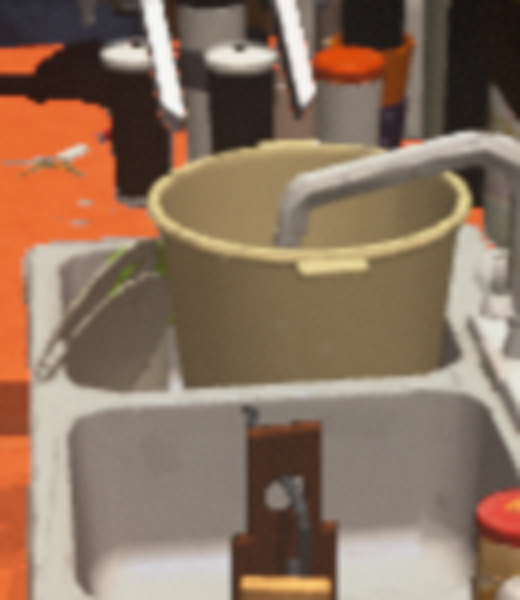

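View pics/t7.png

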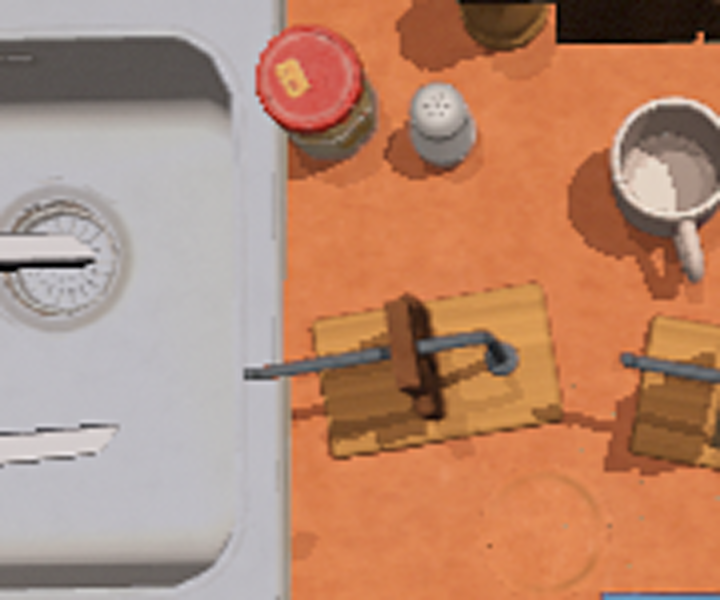

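```bash
python3 -c "
from h import *
import cv2
s=manip.read_state();R=Ro.from_euler('xyz',s['eef_rot']).as_matrix()
for sd,tp in [((305,108),(96,257)),((176,124),(118,430))]:
  p,e=two(215+sd[0]/4,60+sd[1]/4,150+tp[0]/4,110+tp[1]/4); print(p,e,'tool frame',R.T@(p-s['eef_pos']))
a=cv2.imread('pics/s7_full.png')[50:100,245:305];cv2.imwrite('pics/z1.png',cv2.resize(a,None,fx=10,fy=10,interpolation=cv2.INTER_CUBIC))
a=cv2.imread('pics/t7_full.png')[160:230,140:195];cv2.imwrite('pics/z2.png',cv2.resize(a,None,fx=8,fy=8,interpolation=cv2.INTER_CUBIC))
"
```

```text
[649.9943 -64.3188 366.672 ] 3.6134846289655838 tool frame [-11.7344  36.7098 -22.4567]
[573.2612 -72.5291 363.3254] 1.7479052718353008 tool frame [ -8.4339 -40.4569 -21.4678]
```

View pics/z1.png

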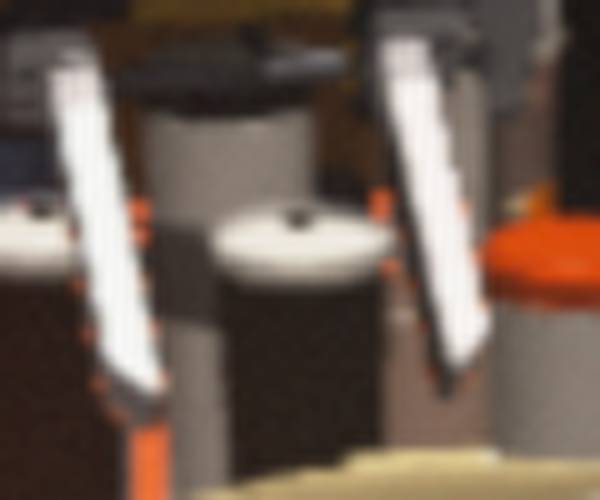

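View pics/z2.png

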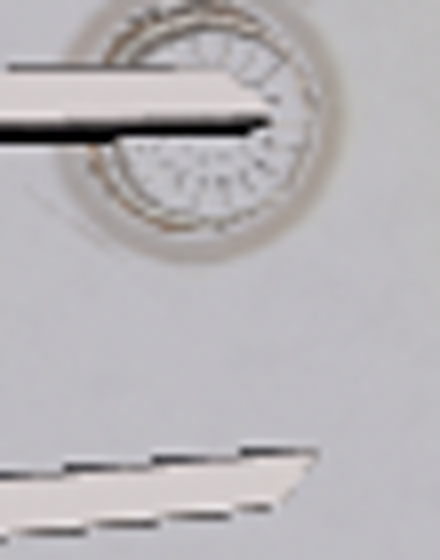

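```bash
python3 -c "
from h import *
z=np.array([.0955,-.7576,-.6456]);g=np.array([624,-176.5,186])
for k in (-64,36):go(g+k*z,(np.pi,.8727,1.696))"
```

```text
clock 15.175 pos [614.8145 -78.3829 343.1309] rpy [3.1378 0.8697 1.6923] q [ 0.1822  0.389   1.2703 -0.868   1.5563  0.1067] F [0.6896 0.6736 0.4681] gap 70.27250330515332
delta [ 0.0565 -0.0034  0.1126] rot [ 0.0009 -0.003  -0.0024]
clock 15.175 pos [614.8145 -78.3829 343.1309] rpy [3.1378 0.8697 1.6923] q [ 0.1822  0.389   1.2703 -0.868   1.5563  0.1067] F [0.6896 0.6736 0.4681] gap 70.27250330515332
delta [ 0.0566 -0.0035  0.2126] rot [ 0.0009 -0.003  -0.0024]
```

```bash
python3 -m pendant '[{"claw":0.07,"delta_pos":[0.02,-0.001,0.035],"rotation":[0,-0.003,-0.002]},{"claw":0.07,"delta_pos":[0.04,-0.003,0.075],"rotation":[0,-0.003,-0.002]},{"claw":0.07,"delta_pos":[0.0565,-0.0034,0.1126],"rotation":[0,-0.003,-0.002]},{"claw":0.07,"delta_pos":[0.0565,-0.0034,0.1126],"rotation":[0,-0.003,-0.002]},{"claw":0.07,"delta_pos":[0.0565,-0.0034,0.1126],"rotation":[0,-0.003,-0.002]}]'; python3 -c "
from h import *
z=np.array([.0955,-.7576,-.6456]);g=np.array([624,-176.5,186])
for k in (36,):go(g+k*z,(np.pi,.8727,1.696))
snap('side','s8',(215,345,90,240),4);snap('top','t8',(180,310,150,250),5)"
```

```text
clock: 15.8
eef_pos: [618.4, -128.0, 229.6]
eef_rot: [3.136, 0.872, 1.691]
wrist_force: [-0.3, 0.1, 0.7]
finger_gap: 69.9
clock 15.8 pos [ 618.4426 -127.9612  229.5642] rpy [3.1356 0.8722 1.691 ] q [ 0.1003  0.4537  1.4458 -0.9045  1.3411  0.2439] F [-0.2887  0.0907  0.7024] gap 69.89141792308658
delta [ 0.0021 -0.0008  0.1014] rot [ 0.0021 -0.0005 -0.0032]
```

View pics/s8.png

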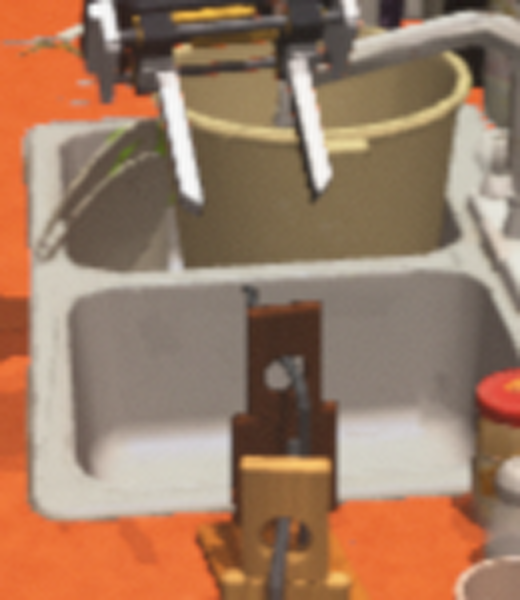

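View pics/t8.png

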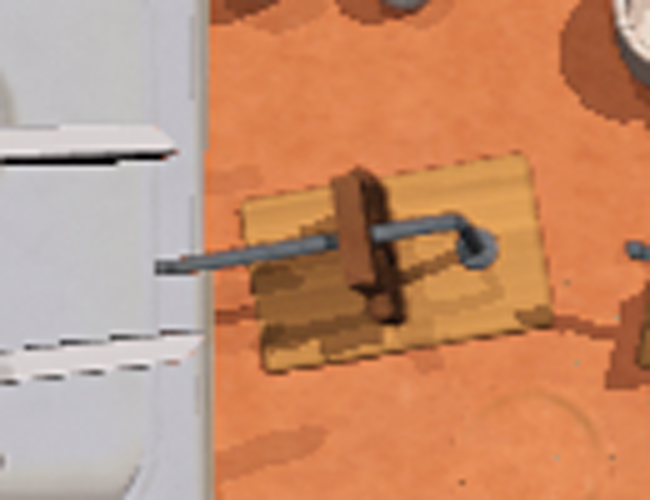

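```bash
python3 -m pendant '[{"claw":0.07,"delta_pos":[0.001,0,0.025],"rotation":[0.002,0,-0.003]},{"claw":0.07,"delta_pos":[0.002,-0.0008,0.05],"rotation":[0.002,0,-0.003]},{"claw":0.07,"delta_pos":[0.002,-0.0008,0.07],"rotation":[0.002,0,-0.003]},{"claw":0.07,"delta_pos":[0.002,-0.0008,0.07],"rotation":[0.002,0,-0.003]}]'; python3 -c "
from h import *
z=np.array([.0955,-.7576,-.6456]);g=np.array([624,-176.5,186])
for k in (36,):go(g+k*z,(np.pi,.8727,1.696))
snap('side','s9',(235,325,120,240),5);snap('top','t9',(180,310,150,250),5)"
```

```text
clock: 16.4
eef_pos: [624.3, -180.0, 182.8]
eef_rot: [3.142, 0.872, 1.696]
wrist_force: [0.5, -0.3, -0.4]
finger_gap: 69.8
clock 16.4 pos [ 624.3222 -180.0405  182.7855] rpy [3.1415 0.8723 1.6959] q [ 0.0126  0.504   1.4876 -0.9434  1.2226  0.2659] F [ 0.4772 -0.3003 -0.3968] gap 69.78552835239117
delta [-0.0001  0.0001  0.0312] rot [ 0.     -0.0004 -0.    ]
```

View pics/s9.png

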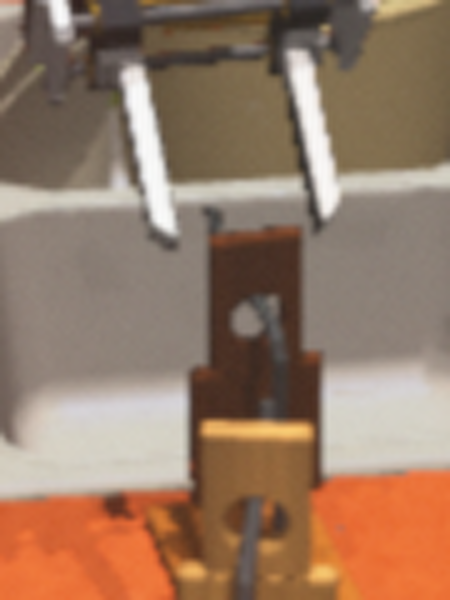

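View pics/t9.png

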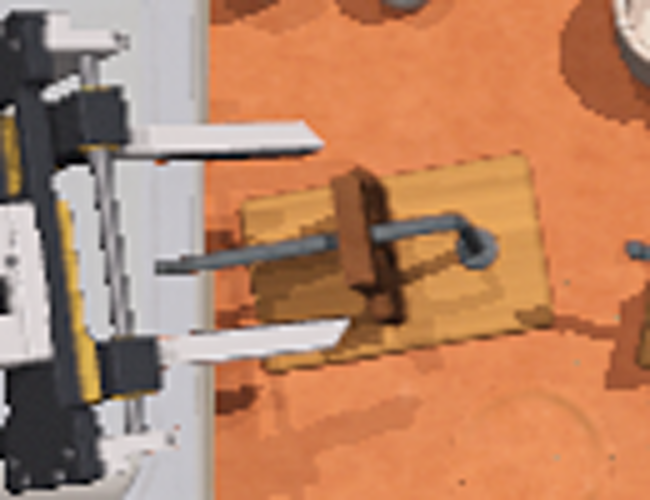

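```bash
python3 -c "
from h import *
s=manip.read_state();R=Ro.from_euler('xyz',s['eef_rot']).as_matrix()
for sd,tp in [((322,226),(324,145)),((165,245),(348,320))]:
  p,e=two(235+sd[0]/5,120+sd[1]/5,180+tp[0]/5,150+tp[1]/5); print(p,e,'tool frame',R.T@(p-s['eef_pos']))
c=np.array([624,-176.5,204]);x=np.array([.992,.125,0])
for k in(-23,23): print((proj('top',c+k*x)-[180,150])*5,(proj('side',c+k*x)-[235,120])*5)
"
```

```text
[ 658.5748 -165.54    204.5445] 0.2760548130122048 tool frame [ -9.916   35.2655 -20.379 ]
[ 583.1248 -174.5487  203.9161] 4.006735737218275 tool frame [ -9.1654 -40.7193 -20.4816]
[358.8526 281.2573] [207.4293 246.7375]
[343.7995 172.4494] [299.9791 235.7913]
```

```bash
python3 -m pendant '[{"claw":0.07,"delta_pos":[0,-0.001,0.015],"rotation":[0,0,0]},{"claw":0.07,"delta_pos":[0,-0.001,0.028],"rotation":[0,0,0]},{"claw":0.07,"delta_pos":[0,-0.001,0.03],"rotation":[0,0,0]},{"claw":0.06,"delta_pos":[0,-0.001,0.03],"rotation":[0,0,0]}]'; python3 -c "
from h import *
go((0,0,0))
snap('side','s10',(235,325,120,240),5);snap('top','t10',(180,310,150,250),5)"
```

```text
clock: 17.0
eef_pos: [626.7, -202.2, 164.4]
eef_rot: [3.139, 0.873, 1.695]
wrist_force: [-0.6, 0.8, 0.6]
finger_gap: 63.1
clock 17.0 pos [ 626.6785 -202.2064  164.4151] rpy [3.1394 0.8726 1.6951] q [-0.0245  0.5274  1.4992 -0.9634  1.1736  0.2763] F [-0.5807  0.8168  0.5866] gap 63.06785568179831
delta [ 0.3049 -0.5965 -0.1088] rot [0. 0. 0.]
```

View pics/s10.png

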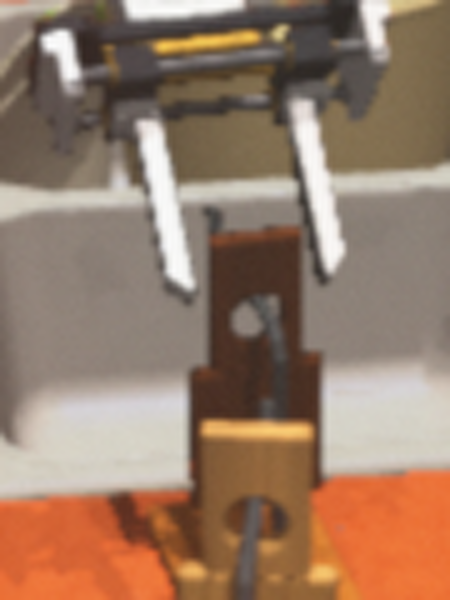

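View pics/t10.png

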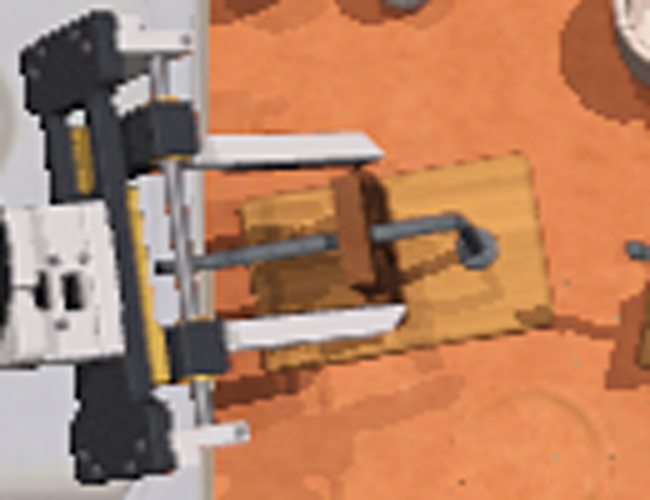

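```bash
python3 -m pendant '[{"claw":0.054,"delta_pos":[0,0,0],"rotation":[0,0,0]},{"claw":0.05,"delta_pos":[0,0,0],"rotation":[0,0,0]},{"claw":0.046,"delta_pos":[0,0,0],"rotation":[0,0,0]},{"claw":0.04,"delta_pos":[0,0,0],"rotation":[0,0,0]},{"claw":0.035,"delta_pos":[0,0,0],"rotation":[0,0,0]},{"claw":0.035,"delta_pos":[0,0,0],"rotation":[0,0,0]}]' 50; python3 -c "
from h import *
s=manip.read_state()
go(s['eef_pos']+[0,0,13]);go(s['eef_pos']+[-.125*115,.992*115,13])
snap('side','s11',(235,325,120,240),5);snap('top','t11',(180,310,150,250),5)"
```

```text
clock: 17.85
eef_pos: [627.0, -201.8, 164.9]
eef_rot: [3.138, 0.873, 1.695]
wrist_force: [0.6, 1.6, 1.6]
finger_gap: 45.5
clock 17.85 pos [ 626.9777 -201.8362  164.9086] rpy [3.1381 0.8727 1.6947] q [-0.0239  0.5268  1.4989 -0.9634  1.1736  0.2763] F [0.6144 1.5751 1.567 ] gap 45.50237009888636
delta [-0.01    0.     -0.0084] rot [0. 0. 0.]
clock 17.85 pos [ 626.9777 -201.8362  164.9086] rpy [3.1381 0.8727 1.6947] q [-0.0239  0.5268  1.4989 -0.9634  1.1736  0.2763] F [0.6144 1.5751 1.567 ] gap 45.50237009888636
delta [ 0.0639  0.0002 -0.0964] rot [0. 0. 0.]
```

View pics/s11.png

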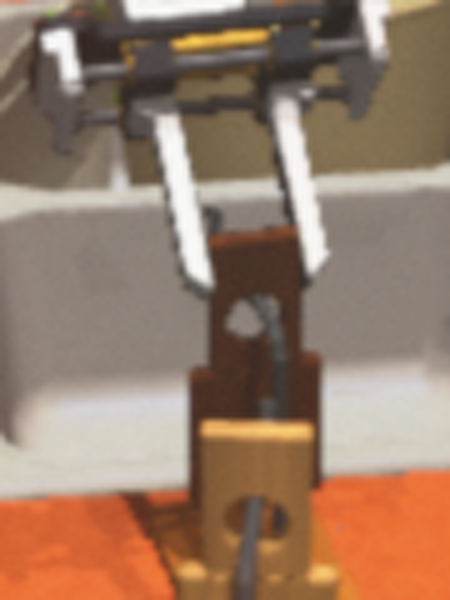

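View pics/t11.png

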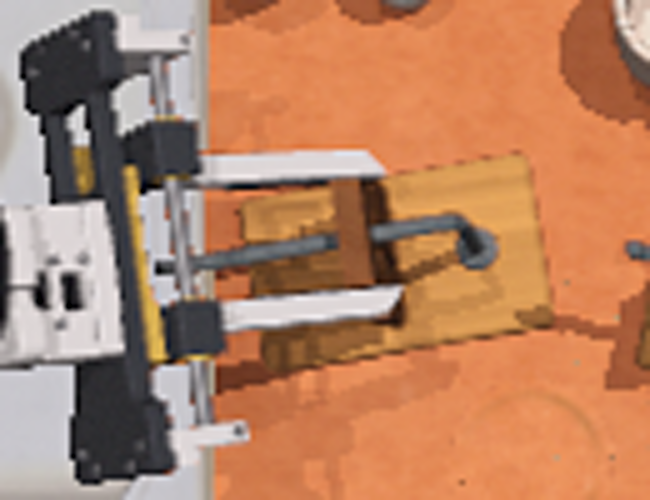

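```bash
python3 -m pendant '[{"claw":0.035,"delta_pos":[-0.005,0,-0.0042],"rotation":[0,0,0]},{"claw":0.035,"delta_pos":[-0.01,0,-0.0084],"rotation":[0,0,0]},{"claw":0.035,"delta_pos":[-0.01,0,-0.0084],"rotation":[0,0,0]},{"claw":0.035,"delta_pos":[0,0,-0.02],"rotation":[0,0,0]},{"claw":0.035,"delta_pos":[0.013,0,-0.0355],"rotation":[0,0,0]},{"claw":0.035,"delta_pos":[0.026,0,-0.051],"rotation":[0,0,0]},{"claw":0.035,"delta_pos":[0.026,0,-0.051],"rotation":[0,0,0]}]'; python3 -c "
from h import *
s=manip.read_state()
go(s['eef_pos']+[-.125*60,.992*60,0])
snap('side','s12',(235,325,110,230),5);snap('top','t12',(180,310,150,250),5)"
```

```text
clock: 18.82
eef_pos: [620.1, -144.4, 177.7]
eef_rot: [3.138, 0.873, 1.697]
wrist_force: [0.3, -0.4, -2.2]
finger_gap: 45.8
clock 18.825 pos [ 620.1487 -144.3572  177.7229] rpy [3.1381 0.8727 1.6972] q [ 0.0727  0.5064  1.4971 -0.9346  1.2556  0.3099] F [ 0.2586 -0.3773 -2.2208] gap 45.84006124399126
delta [ 0.0386  0.0002 -0.046 ] rot [0. 0. 0.]
```

View pics/s12.png

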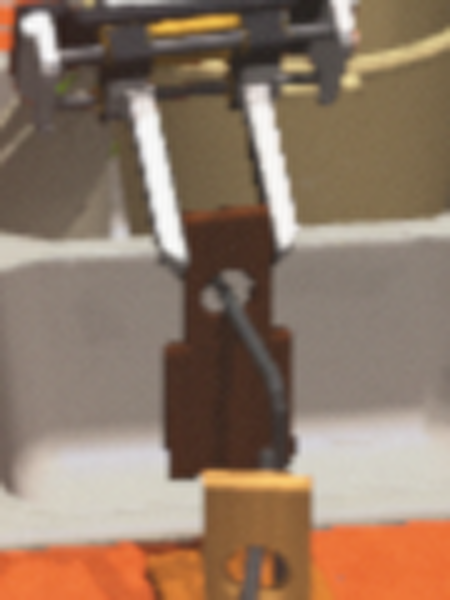

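View pics/t12.png

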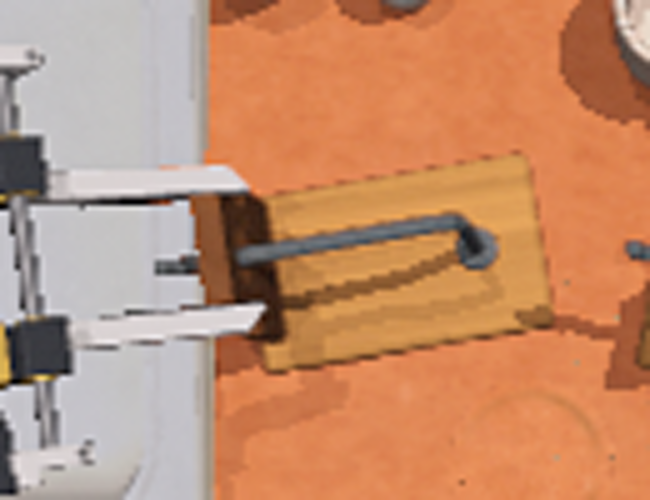

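```bash
python3 -m pendant '[{"claw":0.035,"delta_pos":[0.01,0,-0.012],"rotation":[0,0,0]},{"claw":0.035,"delta_pos":[0.02,0,-0.024],"rotation":[0,0,0]},{"claw":0.035,"delta_pos":[0.03,0,-0.036],"rotation":[0,0,0]},{"claw":0.035,"delta_pos":[0.0386,0,-0.046],"rotation":[0,0,0]},{"claw":0.035,"delta_pos":[0.0386,0,-0.046],"rotation":[0,0,0]}]'; python3 -c "
from h import *
s=manip.read_state()
go(s['eef_pos']+[0,0,180])
snap('side','s13',(235,325,90,210),5);snap('top','t13',(160,290,150,250),5)"
```

```text
clock: 19.55
eef_pos: [612.5, -85.4, 177.7]
eef_rot: [3.138, 0.873, 1.697]
wrist_force: [0.5, -0.8, -1.7]
finger_gap: 45.4
clock 19.55 pos [612.5206 -85.3634 177.7133] rpy [3.1382 0.8728 1.697 ] q [ 0.1725  0.5134  1.4866 -0.9078  1.3302  0.3641] F [ 0.475  -0.7745 -1.651 ] gap 45.38733744607161
delta [-0.1379  0.0004 -0.1157] rot [0. 0. 0.]
```

View pics/s13.png

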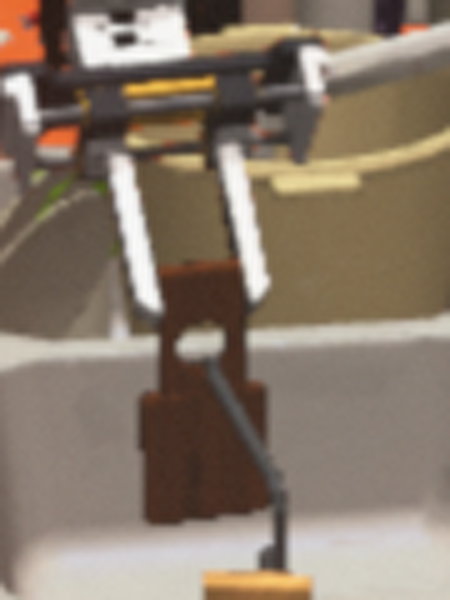

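View pics/t13.png

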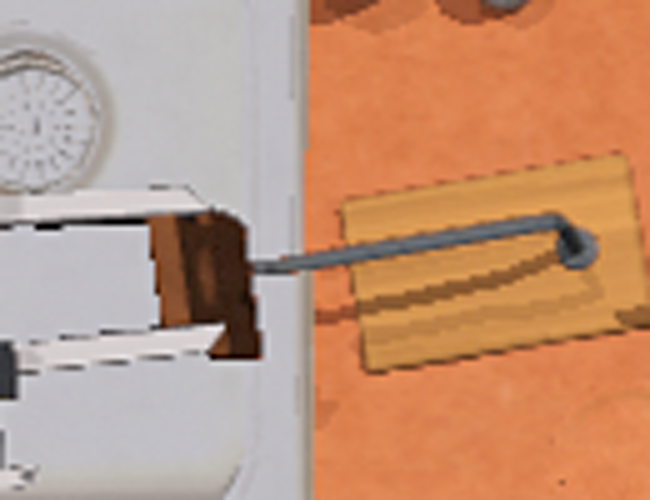

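```bash
python3 -m pendant '[{"claw":0.035,"delta_pos":[-0.01,0,-0.03],"rotation":[0,0,0]},{"claw":0.035,"delta_pos":[-0.04,0,-0.055],"rotation":[0,0,0]},{"claw":0.035,"delta_pos":[-0.08,0,-0.085],"rotation":[0,0.1,0]},{"claw":0.035,"delta_pos":[-0.11,0,-0.11],"rotation":[0,0.25,0]},{"claw":0.035,"delta_pos":[-0.125,0,-0.12],"rotation":[0,0.4,0]},{"claw":0.035,"delta_pos":[-0.125,0,-0.12],"rotation":[0,0.55,0]},{"claw":0.035,"delta_pos":[-0.125,0,-0.12],"rotation":[0,0.7,0]},{"claw":0.035,"delta_pos":[-0.125,0,-0.12],"rotation":[0,0.87,0]},{"claw":0.035,"delta_pos":[-0.125,0,-0.12],"rotation":[0,0.87,0]}]'
cat >> h.py <<'E'
def Rlay(deg,bang=25):
    # tool leaning: tz = sin*b - cos*z ; ty = b x zhat
    b=np.array([np.cos(np.radians(bang)),np.sin(np.radians(bang)),0]);a=np.radians(deg)
    z=np.sin(a)*b-np.cos(a)*np.array([0,0,1]);y=np.cross(b,[0,0,1]);return Ro.from_matrix(np.stack([np.cross(y,z),y,z],1)),b
E
python3 -c "
from h import *
go([430,-190,320],R=Rlay(0)[0])"
```

```text
clock: 20.78
eef_pos: [610.5, -77.9, 350.3]
eef_rot: [3.14, 0.003, 1.694]
wrist_force: [0.4, -0.3, -3.0]
finger_gap: 45.7
clock 20.775 pos [610.4993 -77.9125 350.3368] rpy [3.1399 0.0026 1.6941] q [-0.1855  0.401   1.0037 -0.002   1.7345 -0.3091] F [ 0.4133 -0.298  -2.992 ] gap 45.657999397777516
delta [-0.089  -0.193   0.0302] rot [0.0031 0.0012 1.2578]
```

```bash
python3 -m pendant '[{"claw":0.035,"delta_pos":[-0.01,-0.02,0],"rotation":[0,0,0.12]},{"claw":0.035,"delta_pos":[-0.02,-0.05,0],"rotation":[0,0,0.28]},{"claw":0.035,"delta_pos":[-0.035,-0.08,0],"rotation":[0,0,0.45]},{"claw":0.035,"delta_pos":[-0.05,-0.11,0.01],"rotation":[0,0,0.62]},{"claw":0.035,"delta_pos":[-0.065,-0.14,0.02],"rotation":[0,0,0.79]},{"claw":0.035,"delta_pos":[-0.08,-0.17,0.03],"rotation":[0,0,0.96]},{"claw":0.035,"delta_pos":[-0.089,-0.193,0.03],"rotation":[0,0,1.12]},{"claw":0.035,"delta_pos":[-0.089,-0.193,0.03],"rotation":[0,0,1.258]},{"claw":0.035,"delta_pos":[-0.089,-0.193,0.03],"rotation":[0,0,1.258]}]'
python3 -c "
from h import *
R,b=Rlay(36)
go(np.array([450,-190,200])-57.5*b+33.4*R.as_matrix()[:,2],R=R)"
```

```text
clock: 21.9
eef_pos: [429.7, -190.1, 320.3]
eef_rot: [3.137, 0.0, 0.437]
wrist_force: [-0.1, 0.3, -1.4]
finger_gap: 45.8
clock 21.9 pos [ 429.6713 -190.0545  320.3309] rpy [3.1367 0.0005 0.4372] q [-0.4924  0.0449  1.5007 -0.0033  1.5924  0.6412] F [-0.1499  0.3319 -1.4362] gap 45.83456793039531
delta [-0.0194  0.0078  0.1474] rot [0.0044 0.6288 0.0024]
```

```bash
python3 -m pendant '[{"claw":0.035,"delta_pos":[-0.005,0.002,0.02],"rotation":[0,0.1,0]},{"claw":0.035,"delta_pos":[-0.01,0.004,0.05],"rotation":[0,0.26,0]},{"claw":0.035,"delta_pos":[-0.015,0.006,0.08],"rotation":[0,0.42,0]},{"claw":0.035,"delta_pos":[-0.019,0.008,0.11],"rotation":[0,0.58,0]},{"claw":0.035,"delta_pos":[-0.019,0.008,0.13],"rotation":[0.004,0.63,0.002]},{"claw":0.035,"delta_pos":[-0.019,0.008,0.13],"rotation":[0.004,0.63,0.002]},{"claw":0.035,"delta_pos":[-0.019,0.008,0.13],"rotation":[0.004,0.63,0.002]}]'
python3 -c "
from h import *
R,b=Rlay(36)
go(np.array([450,-190,100])-57.5*b+33.4*R.as_matrix()[:,2],R=R)
snap('side','s14',(190,330,150,290),4);snap('top','t14',(210,350,180,320),4)"
```

```text
clock: 22.78
eef_pos: [416.5, -206.0, 191.4]
eef_rot: [3.138, -0.628, 0.441]
wrist_force: [0.6, -0.4, -1.9]
finger_gap: 45.7
clock 22.775 pos [ 416.5384 -206.0178  191.3687] rpy [ 3.1379 -0.6281  0.4411] q [-0.9183 -0.0363  2.0149  0.6919  1.1181 -0.0859] F [ 0.6095 -0.36   -1.8677] gap 45.71982219261176
delta [-0.0702 -0.0007  0.0953] rot [0.0009 0.0003 0.0039]
```

View pics/s14.png

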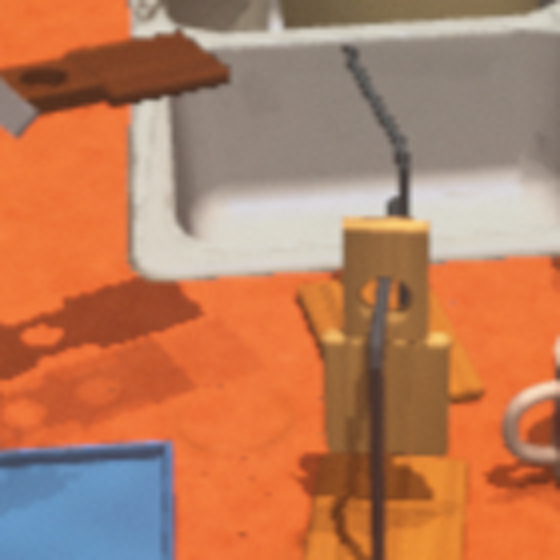

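View pics/t14.png

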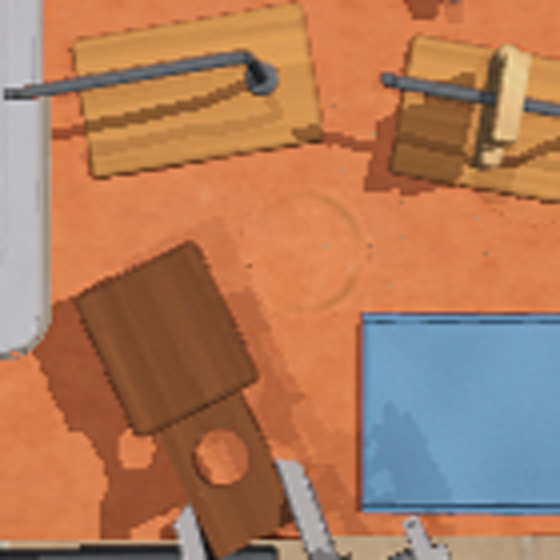

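```bash
python3 -m pendant '[{"claw":0.035,"delta_pos":[-0.018,0,0.024],"rotation":[0,0,0]},{"claw":0.035,"delta_pos":[-0.04,0,0.055],"rotation":[0,0,0.003]},{"claw":0.035,"delta_pos":[-0.06,0,0.08],"rotation":[0,0,0.003]},{"claw":0.035,"delta_pos":[-0.08,0,0.11],"rotation":[0,0,0.003]},{"claw":0.035,"delta_pos":[-0.1,0,0.137],"rotation":[0,0,0.003]},{"claw":0.035,"delta_pos":[-0.1,0,0.137],"rotation":[0,0,0.003]}]'
python3 -c "
from h import *
R,b=Rlay(36)
go(np.array([450,-190,12])-57.5*b+33.4*R.as_matrix()[:,2],R=R)
snap('side','s15',(150,290,170,310),4);snap('top','t15',(210,350,180,320),4)"
```

```text
clock: 23.62
eef_pos: [416.6, -205.7, 21.0]
eef_rot: [-3.14, -0.628, 0.437]
wrist_force: [0.0, 0.5, -2.7]
finger_gap: 45.8
clock 23.625 pos [ 416.5684 -205.6608   20.9673] rpy [-3.1401 -0.6279  0.437 ] q [-0.918   0.2908  2.1478  0.9299  0.7984 -0.4885] F [ 0.0052  0.4712 -2.667 ] gap 45.75658798628763
delta [-0.0219 -0.      0.0286] rot [-0.0019  0.0004  0.0006]
```

View pics/s15.png

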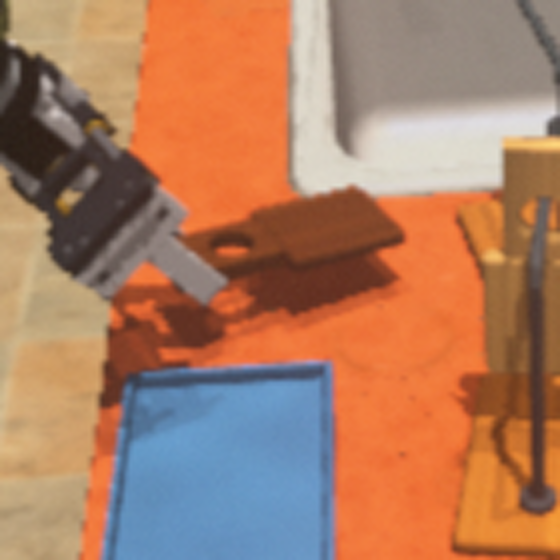

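View pics/t15.png

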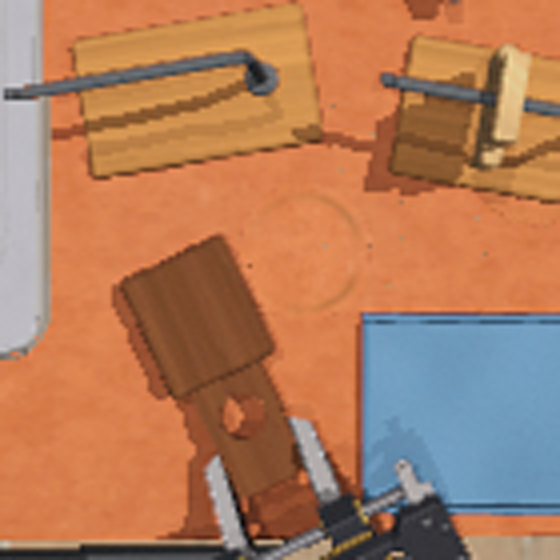

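```bash
python3 -m pendant '[{"claw":0.035,"delta_pos":[-0.007,0,0.0095],"rotation":[0,0,0]},{"claw":0.035,"delta_pos":[-0.014,0,0.019],"rotation":[0,0,0]},{"claw":0.035,"delta_pos":[-0.0176,0,0.0235],"rotation":[0,0,0]},{"claw":0.035,"delta_pos":[-0.0176,0,0.0235],"rotation":[0,0,0]}]'
python3 -m pendant '[{"claw":0.035,"delta_pos":[-0.0018,0,0.0025],"rotation":[0,0,0]},{"claw":0.035,"delta_pos":[-0.0018,0,0.0025],"rotation":[0,0,0]}]'
python3 -c "
from h import *
R,b=Rlay(36)
go(np.array([450,-190,12])-57.5*b+33.4*R.as_matrix()[:,2],R=R)
snap('side','s16',(150,290,170,310),4)"
```

```text
clock: 24.22
eef_pos: [417.1, -207.1, -6.2]
eef_rot: [3.138, -0.629, 0.439]
wrist_force: [1.2, 0.9, -2.6]
finger_gap: 45.5
clock: 24.48
eef_pos: [417.1, -207.2, -9.2]
eef_rot: [3.138, -0.629, 0.439]
wrist_force: [0.3, -0.1, -1.9]
finger_gap: 45.8
clock 24.475 pos [ 417.1495 -207.1574   -9.2327] rpy [ 3.1382 -0.6292  0.4393] q [-0.9194  0.3685  2.1516  1.002   0.7505 -0.5899] F [ 0.3266 -0.1406 -1.9125] gap 45.76892514886317
delta [-0.0041 -0.0017  0.0042] rot [ 0.0017 -0.0009  0.0024]
```

View pics/s16.png

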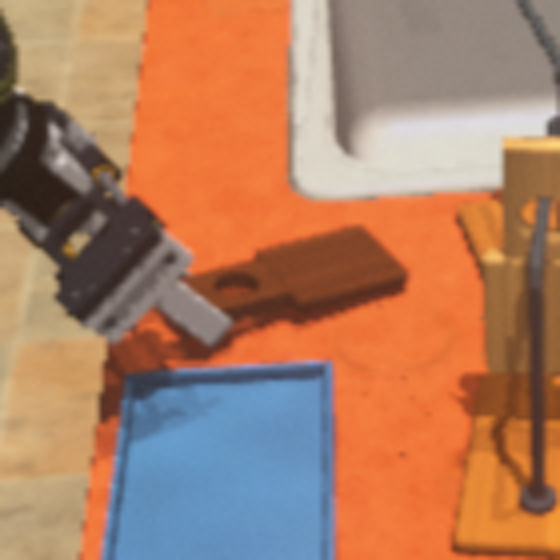

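```bash
for i in 1 2 3; do python3 -m pendant '[{"claw":0.035,"delta_pos":[-0.0012,0,0.0016],"rotation":[0,0,0]},{"claw":0.035,"delta_pos":[-0.0012,0,0.0016],"rotation":[0,0,0]}]'; done
```

```text
clock: 24.78
eef_pos: [417.1, -207.1, -11.3]
eef_rot: [3.138, -0.629, 0.439]
wrist_force: [-0.1, -0.0, -1.9]
finger_gap: 46.1
clock: 25.02
eef_pos: [417.0, -207.1, -13.4]
eef_rot: [3.139, -0.629, 0.439]
wrist_force: [-0.2, -0.3, -1.4]
finger_gap: 45.7
clock: 25.28
eef_pos: [417.3, -207.2, -15.0]
eef_rot: [3.138, -0.63, 0.439]
wrist_force: [-3.3, 0.9, 5.2]
finger_gap: 45.4
```

```bash
python3 -m pendant '[{"claw":0.05,"delta_pos":[0,0,0],"rotation":[0,0,0]},{"claw":0.056,"delta_pos":[0,0,0],"rotation":[0,0,0]},{"claw":0.06,"delta_pos":[0,0,0],"rotation":[0,0,0]},{"claw":0.06,"delta_pos":[0,0,0],"rotation":[0,0,0]},{"claw":0.06,"delta_pos":[0,0,-0.02],"rotation":[0,0,0]},{"claw":0.06,"delta_pos":[0,0,-0.05],"rotation":[0,0,0]},{"claw":0.06,"delta_pos":[0,0,-0.09],"rotation":[0,0,0]},{"claw":0.06,"delta_pos":[0,0,-0.13],"rotation":[0,0,0]}]'
python3 -c "
from h import *
go((430,-200,250),(np.pi,0,.437))
snap('side','s17',(150,290,170,310),4);snap('top','t17',(210,350,180,320),4)"
```

```text
clock: 26.28
eef_pos: [346.7, -239.2, 90.5]
eef_rot: [3.14, -0.629, 0.439]
wrist_force: [-0.2, -0.0, 0.8]
finger_gap: 59.7
clock 26.275 pos [ 346.7426 -239.2253   90.5191] rpy [ 3.1396 -0.6292  0.4387] q [-1.1264  0.0998  2.1542  0.7564  1.0304 -0.4436] F [-0.224  -0.0203  0.7923] gap 59.682187669901936
delta [ 0.1683  0.     -0.0748] rot [ 0.0013 -0.6292  0.0011]
```

View pics/s17.png

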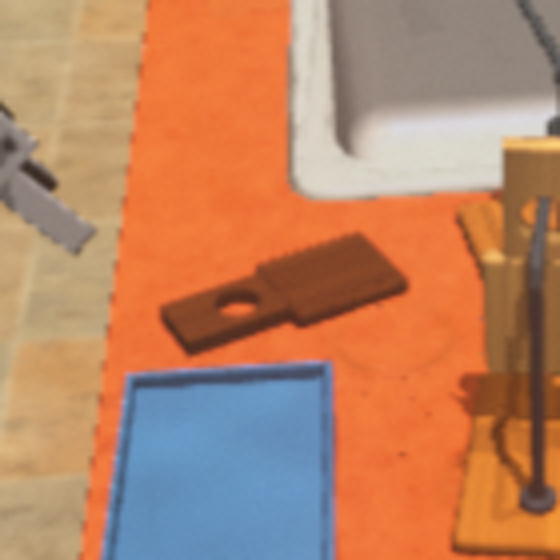

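View pics/t17.png

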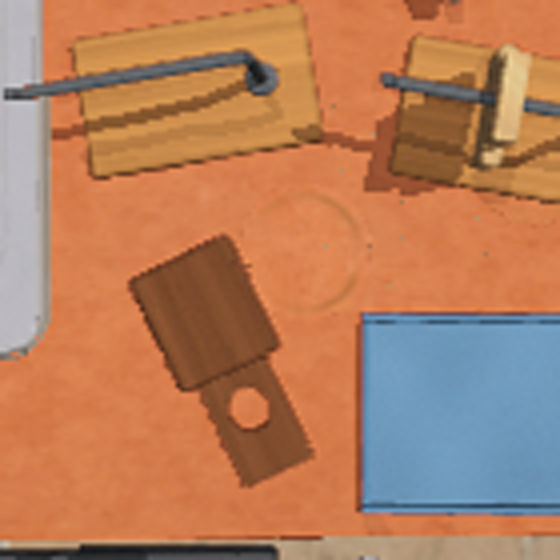

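Lying flat and released. Measure its pose with a mask (top view, dark brown, at z=12).

```bash
python3 -c "
from h import *
im=cv2.imread('pics/t17_full.png').astype(int);B,G,Rr=im[...,0],im[...,1],im[...,2]
m=((Rr<150)&(Rr>B+25)&(G<100)).astype(np.uint8);m[:235]=0;m[:,:235]=0;m[:,295:]=0;m[305:]=0
n,l,st,c=cv2.connectedComponentsWithStats(m);i=1+np.argmax(st[1:,4]);print(st[i],c[i])
cs=max(cv2.findContours((l==i).astype(np.uint8),cv2.RETR_EXTERNAL,cv2.CHAIN_APPROX_NONE)[0],key=cv2.contourArea)
P=np.array([onz('top',u,v,12)[:2] for u,v in cs[:,0]],np.float32)
r=cv2.minAreaRect(P);print('rect',r, cv2.boxPoints(r))
print('centroid',onz('top',*c[i],12))
for u,v in [(131,281),(228,236),(279,348),(185,390),(313,455),(247,486),(248,409)]: print((u,v),onz('top',210+u/4,180+v/4,12))
Ps=np.array([onz('side',150+u/4,170+v/4,12) for u,v in [(360,234),(407,278),(297,318),(190,345),(163,306),(258,267)]]);print(Ps)
"
```

```text
[ 242  239   46   63 1338] [264.8064 267.4544]
rect ((450.8562316894531, -193.22341918945312), (149.3585662841797, 70.39018249511719), 24.83989906311035) [[ 368.301  -192.656 ]
 [ 397.8708 -256.534 ]
 [ 533.4115 -193.7909]
 [ 503.8417 -129.9128]]
centroid [ 458.4712 -189.7114   12.    ]
(131, 281) [ 502.4418 -134.5309   12.    ]
(228, 236) [ 529.78   -196.2447   12.    ]
(279, 348) [ 459.0636 -227.3464   12.    ]
(185, 390) [ 433.6884 -167.8223   12.    ]
(313, 455) [ 392.2083 -247.5883   12.    ]
(247, 486) [ 373.5234 -205.9514   12.    ]
(248, 409) [ 421.311  -207.2836   12.    ]
[[ 504.2342 -133.8435   12.    ]
 [ 532.5132 -189.4533   12.    ]
 [ 461.3857 -224.7984   12.    ]
 [ 395.5044 -245.0259   12.    ]
 [ 376.909  -201.0916   12.    ]
 [ 436.5962 -164.5808   12.    ]]
```

```bash
python3 -c "
from h import *
go((460.6,-187.5,130),R=Rlay(0,24.8)[0])"
```

```text
clock 26.375 pos [ 347.1005 -241.128    92.131 ] rpy [ 3.1333 -0.6296  0.4406] q [-1.128   0.0972  2.1524  0.7571  1.0299 -0.4441] F [-0.8922 -0.0091  0.3852] gap 60.11980041862789
delta [ 0.1238 -0.0005  0.0433] rot [ 0.0055 -0.6296  0.0049]
```

```bash
python3 -m pendant '[{"claw":0.09,"delta_pos":[0.02,0,-0.02],"rotation":[0,-0.1,0]},{"claw":0.09,"delta_pos":[0.05,0,-0.02],"rotation":[0,-0.27,0]},{"claw":0.09,"delta_pos":[0.08,0,0],"rotation":[0,-0.44,0]},{"claw":0.09,"delta_pos":[0.11,0,0.03],"rotation":[0,-0.6,0]},{"claw":0.09,"delta_pos":[0.124,0,0.043],"rotation":[0.0055,-0.63,0.005]},{"claw":0.09,"delta_pos":[0.124,0,0.043],"rotation":[0.0055,-0.63,0.005]},{"claw":0.09,"delta_pos":[0.124,0,0.043],"rotation":[0.0055,-0.63,0.005]}]'
python3 -c "
from h import *
go((460.6,-187.5,10),R=Rlay(0,24.8)[0])"
```

```text
clock: 27.25
eef_pos: [460.2, -187.7, 129.5]
eef_rot: [-3.14, 0.001, 0.433]
wrist_force: [0.4, 0.1, -1.0]
finger_gap: 90.1
clock 27.25 pos [ 460.1834 -187.6821  129.5052] rpy [-3.1402  0.0006  0.4333] q [-0.4612  0.2341  1.73    0.0004  1.1789  0.6761] F [ 0.4193  0.0586 -1.0433] gap 90.13408513716575
delta [0.0005 0.0002 0.1195] rot [-0.0014  0.0006  0.0005]
```

```bash
python3 -m pendant '[{"claw":0.09,"delta_pos":[0,0,0.04],"rotation":[0,0,0]},{"claw":0.09,"delta_pos":[0,0,0.08],"rotation":[0,0,0]},{"claw":0.09,"delta_pos":[0,0,0.115],"rotation":[0,0,0]},{"claw":0.09,"delta_pos":[0.0005,0,0.125],"rotation":[-0.001,0,0]},{"claw":0.09,"delta_pos":[0.0005,0,0.125],"rotation":[-0.001,0,0]}]'
python3 -c "
from h import *
go((460.6,-187.5,-15),R=Rlay(0,24.8)[0])
snap('side','s18',(170,290,180,280),5)
snap('top','t18',(220,320,210,310),5)"
```

```text
clock: 27.88
eef_pos: [460.2, -187.8, 4.9]
eef_rot: [-3.141, 0.0, 0.432]
wrist_force: [-0.0, -0.5, 0.2]
finger_gap: 89.9
clock 27.875 pos [ 460.219  -187.8159    4.9486] rpy [-3.1411  0.0004  0.4324] q [-0.4611  0.4132  1.8269 -0.      0.9021  0.6773] F [-0.033  -0.4833  0.2011] gap 89.892072639184
delta [ 0.0005 -0.0001  0.0199] rot [-0.0004  0.0004 -0.0005]
```

View pics/s18.png

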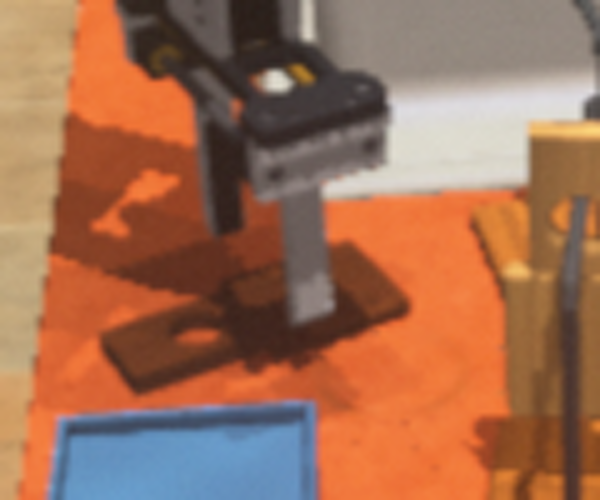

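View pics/t18.png

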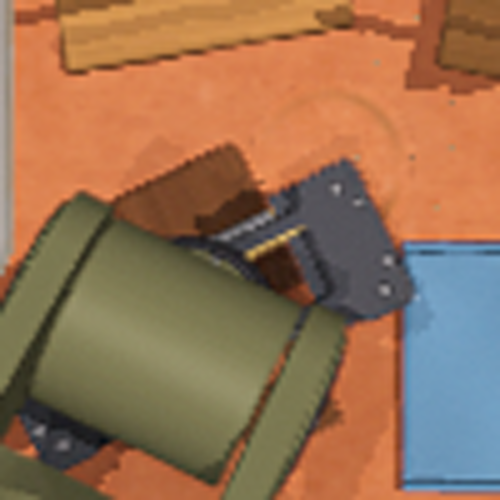

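```bash
python3 -c "
from h import *
c=np.array([460.2,-187.8,0]);y=np.array([.42,-.908,0])
for k in (45,51,57):
  for z in (5,20,30): print(k,z,(proj('side',c+k*y+[0,0,z])-[170,180])*5)"
```

```text
45 5 [307.7129 360.6944]
45 20 [305.7169 336.3947]
45 30 [304.3717 320.0185]
51 5 [312.9956 366.7115]
51 20 [311.0268 342.3631]
51 30 [309.7    325.9533]
57 5 [318.3165 372.7721]
57 20 [316.3755 348.3749]
57 30 [315.0673 331.9315]
```

```bash
python3 -m pendant '[{"claw":0.09,"delta_pos":[0,0,0.01],"rotation":[0,0,0]},{"claw":0.09,"delta_pos":[0.0005,0,0.02],"rotation":[0,0,0]},{"claw":0.09,"delta_pos":[0.0005,0,0.025],"rotation":[0,0,0]},{"claw":0.09,"delta_pos":[0.0005,0,0.025],"rotation":[0,0,0]}]'; python3 -m pendant '[{"claw":0.09,"delta_pos":[0,0,0.002],"rotation":[0,0,0]},{"claw":0.09,"delta_pos":[0,0,0.002],"rotation":[0,0,0]}]';python3 -m pendant '[{"claw":0.09,"delta_pos":[0,0,0.0015],"rotation":[0,0,0]},{"claw":0.09,"delta_pos":[0,0,0.0015],"rotation":[0,0,0]}]'
```

```text
clock: 28.48
eef_pos: [461.3, -187.6, -19.6]
eef_rot: [3.141, -0.0, 0.433]
wrist_force: [-0.1, 0.4, 0.7]
finger_gap: 90.1
clock: 28.72
eef_pos: [461.3, -187.5, -21.6]
eef_rot: [3.141, -0.0, 0.433]
wrist_force: [0.0, 0.2, 0.0]
finger_gap: 89.7
clock: 28.98
eef_pos: [461.2, -187.5, -23.2]
eef_rot: [3.141, -0.0, 0.433]
wrist_force: [0.3, 1.3, 0.1]
finger_gap: 90.1
```

No contact yet; tip about 3–4 mm above the table. Close.

```bash
python3 -m pendant '[{"claw":0.08,"delta_pos":[0,0,0],"rotation":[0,0,0]},{"claw":0.074,"delta_pos":[0,0,0],"rotation":[0,0,0]},{"claw":0.068,"delta_pos":[0,0,0],"rotation":[0,0,0]},{"claw":0.06,"delta_pos":[0,0,0],"rotation":[0,0,0]},{"claw":0.06,"delta_pos":[0,0,0],"rotation":[0,0,0]},{"claw":0.06,"delta_pos":[0,0,0],"rotation":[0,0,0]}]' 40;python3 -m pendant '[{"claw":0.06,"delta_pos":[0,0,-0.02],"rotation":[0,0,0]},{"claw":0.06,"delta_pos":[0,0,-0.05],"rotation":[0,0,0]},{"claw":0.06,"delta_pos":[0,0,-0.09],"rotation":[0,0,0]},{"claw":0.06,"delta_pos":[0,0,-0.09],"rotation":[0,0,0]}]'
python3 -c "
from h import *
go((418.2,-367.5,70),R=Rlay(0,89.1)[0])
snap('side','s19',(170,290,160,280),5)"
```

```text
clock: 29.72
eef_pos: [461.2, -187.5, -23.2]
eef_rot: [3.141, -0.0, 0.433]
wrist_force: [-0.2, 0.6, 1.7]
finger_gap: 69.6
clock: 30.22
eef_pos: [462.4, -188.1, 69.1]
eef_rot: [3.138, -0.003, 0.433]
wrist_force: [-0.3, -0.1, -2.9]
finger_gap: 69.3
clock 30.225 pos [ 462.4469 -188.0972   69.1394] rpy [ 3.1377 -0.003   0.433 ] q [-0.4596  0.3125  1.786  -0.0001  1.0382  0.6782] F [-0.3031 -0.1335 -2.9346] gap 69.34918178482825
delta [-0.1154  0.1443 -0.0007] rot [ 0.0051 -0.0005 -1.1221]
```

View pics/s19.png

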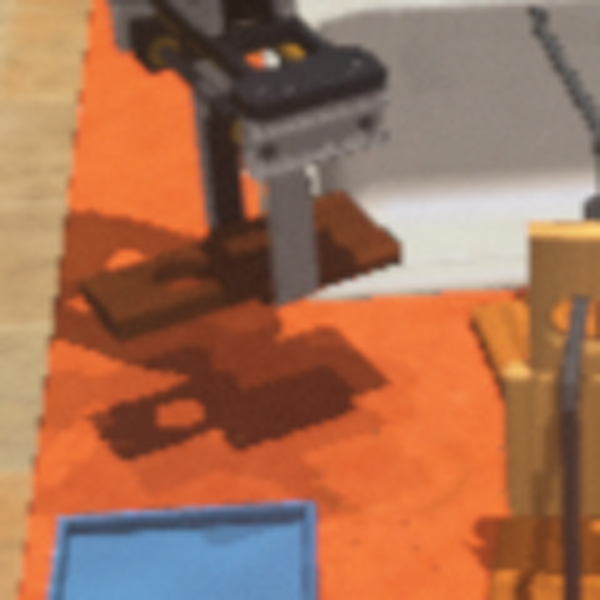

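```bash
python3 -m pendant '[{"claw":0.06,"delta_pos":[-0.015,0.01,0],"rotation":[0,0,-0.12]},{"claw":0.06,"delta_pos":[-0.035,0.035,0],"rotation":[0,0,-0.28]},{"claw":0.06,"delta_pos":[-0.055,0.06,0],"rotation":[0,0,-0.45]},{"claw":0.06,"delta_pos":[-0.075,0.085,0],"rotation":[0,0,-0.62]},{"claw":0.06,"delta_pos":[-0.095,0.115,0],"rotation":[0,0,-0.79]},{"claw":0.06,"delta_pos":[-0.11,0.135,0],"rotation":[0,0,-0.96]},{"claw":0.06,"delta_pos":[-0.115,0.144,0],"rotation":[0.005,0,-1.1]},{"claw":0.06,"delta_pos":[-0.115,0.144,0],"rotation":[0.005,0,-1.122]},{"claw":0.06,"delta_pos":[-0.115,0.144,0],"rotation":[0.005,0,-1.122]}]'
python3 -c "
from h import *
go((418.2,-367.5,0),R=Rlay(0,89.1)[0])"
```

```text
clock: 31.4
eef_pos: [417.3, -365.9, 66.5]
eef_rot: [-3.138, -0.003, 1.553]
wrist_force: [0.2, 0.1, -1.6]
finger_gap: 69.7
clock 31.4 pos [ 417.2879 -365.8651   66.4616] rpy [-3.1383 -0.0027  1.5527] q [-0.7856  0.4333  1.6222 -0.0004  1.0903 -0.7673] F [ 0.157   0.0591 -1.6216] gap 69.70484786247488
delta [-0.0018  0.0012  0.0665] rot [-0.0033 -0.0027 -0.0024]
```

```bash
python3 -m pendant '[{"claw":0.06,"delta_pos":[-0.001,0.0006,0.03],"rotation":[0,0,0]},{"claw":0.06,"delta_pos":[-0.0018,0.0012,0.06],"rotation":[-0.003,-0.003,-0.002]},{"claw":0.06,"delta_pos":[-0.0018,0.0012,0.066],"rotation":[-0.003,-0.003,-0.002]},{"claw":0.06,"delta_pos":[-0.0018,0.0012,0.066],"rotation":[-0.003,-0.003,-0.002]}]'
python3 -c "
from h import *
go((418.2,-367.5,-17.5),R=Rlay(0,89.1)[0])
snap('side','s20',(150,290,200,340),4)
snap('top','t20',(270,410,220,330),4)"
```

```text
clock: 31.9
eef_pos: [418.5, -367.3, 0.9]
eef_rot: [-3.141, 0.0, 1.554]
wrist_force: [-0.4, -0.7, -2.1]
finger_gap: 69.6
clock 31.9 pos [ 418.4756 -367.3046    0.8504] rpy [-3.1413  0.0003  1.5541] q [-0.7859  0.5282  1.6579 -0.0005  0.9555 -0.7689] F [-0.3864 -0.7146 -2.1485] gap 69.63617911645126
delta [-0.0002 -0.0003  0.0184] rot [-0.0003  0.0003 -0.001 ]
```

View pics/s20.png

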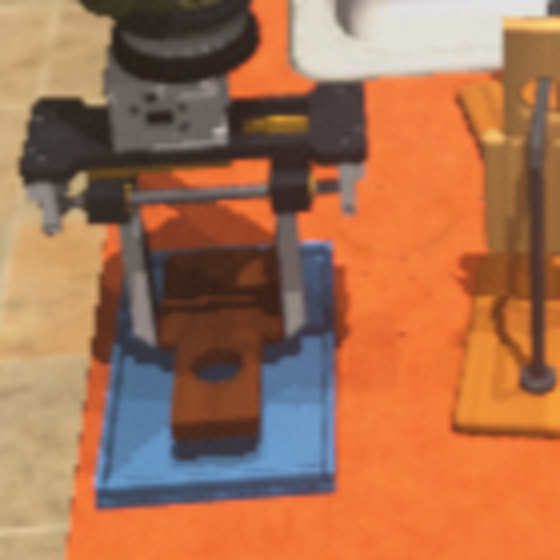

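View pics/t20.png

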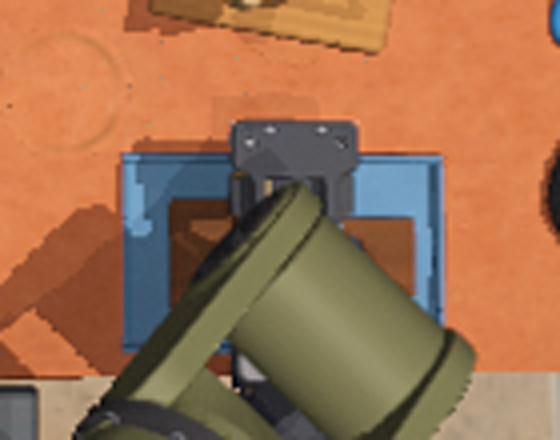

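```bash
python3 -m pendant '[{"claw":0.06,"delta_pos":[0,0,0.008],"rotation":[0,0,0]},{"claw":0.06,"delta_pos":[0,0,0.015],"rotation":[0,0,0]},{"claw":0.06,"delta_pos":[0,0,0.0165],"rotation":[0,0,0]},{"claw":0.06,"delta_pos":[0,0,0.0165],"rotation":[0,0,0]}]'; python3 -m pendant '[{"claw":0.06,"delta_pos":[0,0,0.0015],"rotation":[0,0,0]},{"claw":0.06,"delta_pos":[0,0,0.0015],"rotation":[0,0,0]}]'
```

```text
clock: 32.5
eef_pos: [418.8, -367.8, -15.0]
eef_rot: [3.141, 0.001, 1.554]
wrist_force: [-0.1, -0.0, -1.7]
finger_gap: 69.3
clock: 32.75
eef_pos: [418.8, -367.8, -16.5]
eef_rot: [3.141, 0.001, 1.554]
wrist_force: [-0.2, -0.2, -1.7]
finger_gap: 69.7
```

```bash
python3 -m pendant '[{"claw":0.06,"delta_pos":[0,0,0.0012],"rotation":[0,0,0]},{"claw":0.06,"delta_pos":[0,0,0.0012],"rotation":[0,0,0]}]'; python3 -m pendant '[{"claw":0.073,"delta_pos":[0,0,0],"rotation":[0,0,0]},{"claw":0.077,"delta_pos":[0,0,0],"rotation":[0,0,0]},{"claw":0.077,"delta_pos":[0,0,0],"rotation":[0,0,0]},{"claw":0.077,"delta_pos":[0,0,0],"rotation":[0,0,0]},{"claw":0.077,"delta_pos":[0,0,-0.01],"rotation":[0,0,0]},{"claw":0.077,"delta_pos":[0,0,-0.03],"rotation":[0,0,0]},{"claw":0.077,"delta_pos":[0,0,-0.07],"rotation":[0,0,0]},{"claw":0.077,"delta_pos":[0,0,-0.12],"rotation":[0,0,0]}]'
python3 -m pendant '[{"claw":0.077,"delta_pos":[0,0,-0.04],"rotation":[0,0,0]},{"claw":0.077,"delta_pos":[-0.05,-0.03,-0.06],"rotation":[0,0,0]},{"claw":0.077,"delta_pos":[-0.1,-0.06,-0.06],"rotation":[0,0,0]},{"claw":0.077,"delta_pos":[-0.15,-0.06,-0.06],"rotation":[0,0,0]},{"claw":0.077,"delta_pos":[-0.2,-0.06,-0.06],"rotation":[0,0,0]},{"claw":0.077,"delta_pos":[-0.25,-0.06,-0.06],"rotation":[0,0,0]}]'
python3 -c "
from h import *
go((418.2,-367.5,-17.5),R=Rlay(0,89.1)[0])"
```

```text
clock: 33.0
eef_pos: [418.7, -367.8, -17.8]
eef_rot: [3.141, 0.001, 1.554]
wrist_force: [0.2, 0.0, -1.7]
finger_gap: 69.5
clock: 34.0
eef_pos: [418.3, -367.3, 103.6]
eef_rot: [-3.141, 0.0, 1.554]
wrist_force: [0.1, -0.4, -0.5]
finger_gap: 76.7
clock: 34.75
eef_pos: [353.9, -617.8, 164.7]
eef_rot: [3.141, 0.001, 1.554]
wrist_force: [-0.5, -0.7, -0.2]
finger_gap: 76.9
clock 34.75 pos [ 353.8744 -617.7572  164.7281] rpy [3.1413 0.0012 1.5541] q [-1.1019  0.6902  0.9878 -0.0003  1.4624 -1.0851] F [-0.5335 -0.679  -0.1506] gap 76.8846667285431
delta [0.2515 0.0601 0.1819] rot [ 0.0003  0.0012 -0.001 ]
```

```bash
python3 -c "
from h import *
snap('side','s21',(150,350,150,330),4)
snap('top','t21',(210,390,120,330),4)
im=cv2.imread('pics/t21_full.png').astype(int);B,G,Rr=im[...,0],im[...,1],im[...,2]
m=((Rr<160)&(Rr>B+20)&(G<110)).astype(np.uint8);m[:256]=0;m[:,:302]=0;m[:,378:]=0;m[307:]=0
n,l,st,c=cv2.connectedComponentsWithStats(m);i=1+np.argmax(st[1:,4]);print(st[i],c[i])
cs=max(cv2.findContours((l==i).astype(np.uint8),cv2.RETR_EXTERNAL,cv2.CHAIN_APPROX_NONE)[0],key=cv2.contourArea)
P=np.array([onz('top',u,v,17)[:2] for u,v in cs[:,0]],np.float32)
r=cv2.minAreaRect(P);print('rect',r)
print(manip.read_state()['qd'])
"
```

```text
[ 312  269   60   28 1323] [337.5692 282.7256]
rect ((418.94183349609375, -380.5466613769531), (146.7326202392578, 66.72289276123047), 89.17923736572266)
[ 0.0444 -0.0852  0.1304  0.0065 -0.0344  0.0281]
```

View pics/s21.png

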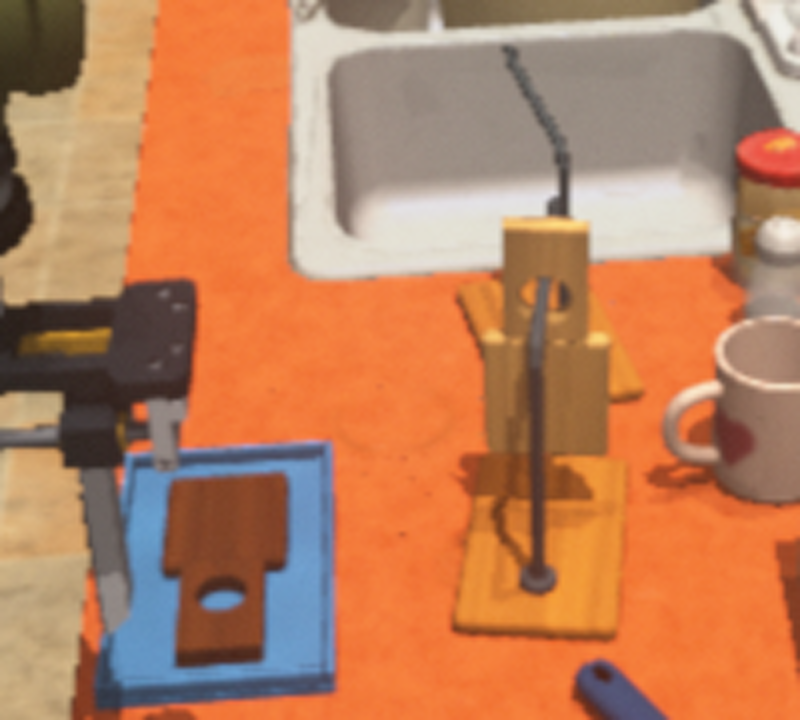

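View pics/t21.png

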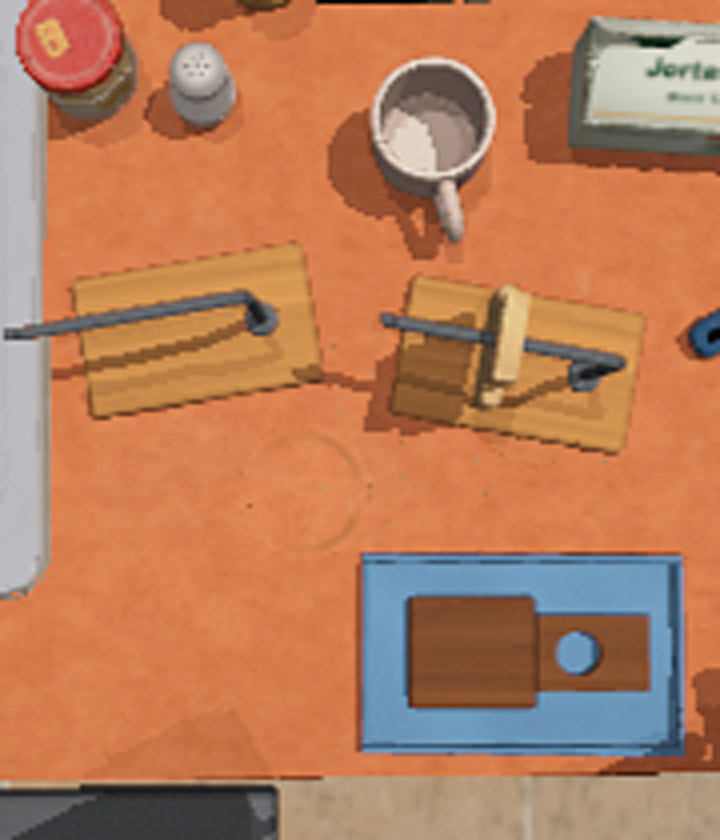

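```bash
python3 -m pendant '[{"claw":0.077,"delta_pos":[0,0,-0.01],"rotation":[0,0,0]},{"claw":0.077,"delta_pos":[0,0,-0.01],"rotation":[0,0,0]},{"claw":0.077,"delta_pos":[0,0,-0.01],"rotation":[0,0,0]},{"claw":0.077,"delta_pos":[0,0,-0.01],"rotation":[0,0,0]}]'; python3 -c "
from cell import manip
print(manip.sign_off())"
```

```text
clock: 35.35
eef_pos: [352.9, -618.8, 172.5]
eef_rot: [-3.141, -0.0, 1.552]
wrist_force: [0.2, 0.6, 0.3]
finger_gap: 77.1
the job is handed in; nothing more can be done
None
```

The job is finished and handed in at 35.4 s of the 72 s allowed; signing off gives no verdict, so the checks below are my own.

- **Light paddle:** I moved it to the spare hook stand and released it there. The last pictures show it upright with the hook arm through its hole, about 65 mm from the post.
- **Dark paddle:** I took it off the full stand only after that, laid it on the bare worktop and let go. I measured it there as about 149 x 70 mm, which fits it lying flat. I then picked it up again and put it flat in the blue tray.
- **Final position:** The dark paddle's centre measured (419, -380.5) mm, against a tray centre of about (418, -377.5) mm. That is 1 mm and 3 mm off, against 26 mm allowed, and it is aligned with the tray to within about 1 degree.
- **Bystanders:** The mug, jar and salt shaker look unmoved in the last pictures; I did not measure them. The gripper was clear of everything, with wrist force near zero.

**What disagreed:** In the pictures the fingertips sat about 20–28 mm short of the reported TCP, along the tool axis. Because of this, my first close on the light paddle shut above the board without touching it. I corrected for the offset from then on. I did not feel contact with the tray floor before releasing, so the dark paddle may have dropped about 1 mm.

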